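# Charge the filler melting pot at the letter-cutter's bench

### The job

Get the filler pot ready for melting: slide the empty pot along the warming plate from the red ring to the blue ring, and there put into it every amber filler stick laid out on the bench, then put the lid on so that it sits flat and fully seated. Then slide the closed pot back onto the red ring, and push the open stick drawer fully home. The pot must stay on the plate, upright, and always be slid, never lifted; centre it in the ring each time, and do not disturb the tape roll, the brass vase or the granite cube.

Things in the scene. Friction and masses are not known exactly. Their poses are not given: they have to be found in the camera images.
- plate: dark steel warming plate, fixed, 240 (x) x 400 (y) x 35 mm high, flat smooth top. Origin: centre of its underside; its top is at z = 35 mm. It stands on the left or on the right of the bench
- red_ring: red ring with a red centre spot painted on the plate's top (heating place), band 160 to 178 mm in diameter, no thickness to speak of. Origin: its centre, on the plate's top
- blue_ring: blue ring with a blue centre spot painted on the plate's top (loading place), same size as the red one, about 186 mm from it along the plate's y. Origin: its centre, on the plate's top
- pot: open aluminium saucepan, 0.5 kg, 158 mm across outside, 150 inside, 85 high, floor 5 thick. Origin: centre of its underside, z up. One straight flat black handle points along its -x: 20 mm wide (y), 12 thick, middle 62 mm above the underside, reaching from 79 to 162 mm from the axis; pinch it across its width from above, 120 mm from the axis. It starts near the red ring's centre
- lid: pot lid, 0.15 kg: steel disc 166 mm across, 7 thick, over a plug 136 across, 10 high that enters the pot; black knob on top, 32 mm in diameter, from 30 to 54 mm above the origin. Origin: centre of the plug's underside, z up. Seated, its origin is 75 mm above the pot's origin. It starts on top of the drawer unit
- stick0: amber filler stick with a cream paper band, 62 (x) x 20 x 20 mm, 40 g. Origin: its centre; x is its long axis. It starts on the cork board; three or four of the four sticks are present
- stick1: amber filler stick with a cream paper band, 62 (x) x 20 x 20 mm, 40 g. Origin: its centre; x is its long axis. It starts on the cork board; three or four of the four sticks are present
- stick2: amber filler stick with a cream paper band, 62 (x) x 20 x 20 mm, 40 g. Origin: its centre; x is its long axis. It starts on the cork board; three or four of the four sticks are present
- stick3: amber filler stick with a cream paper band, 62 (x) x 20 x 20 mm, 40 g. Origin: its centre; x is its long axis. It starts on the cork board; three or four of the four sticks are present
- board: fixed cork board under the sticks, 320 (x) x 90 (y) x 4 mm; origin: centre of its underside
- unit: fixed grey drawer unit, 180 (x) x 220 (y) x 100 mm high, one green drawer whose front faces its -x. Origin: centre of its underside. It stands to the left when the plate is to the right, and the other way round
- unit_drawer0_handle (a point): middle of the drawer's steel bar handle (bar along the unit's y, about 35 mm off the drawer's front); moves with the drawer
- unit_drawer0 (a joint): opening of the drawer in m: 0 is fully home, grows as it comes out along the unit's -x; starts 0.06 to 0.10
- tape: bystander, leave alone: roll of cream masking tape lying flat, 104 mm across, 48 high. Origin: centre of its underside
- vase: bystander, leave alone: small brass flower vase, 88 mm across at the top, 115 high. Origin: centre of its underside
- sample: bystander, leave alone: grey granite cube, 90 mm. Origin: centre of its underside
Mind the look-alikes: they are no part of the job. What is shaped like the stick0 but green or purple is not meant.

How it is judged:
By the outcome, as a careful person would: the job done as asked, in the order asked, and still so for the second after the job is handed in, with the robot touching nothing.
Of stick0, stick1, stick2, stick3 only 3 to 4 are there at a start; the rules pass over those that are not, and their reading is None.
At some moment in a run one of lid, pot may be knocked a few centimetres aside while the robot is not near it.
Once in a run the grip may slacken for a moment while it holds something.
It also fails if it takes over 210 s, if anything falls off the work surface, if the arm or the gripper's body presses on something with over 40 N, if the wrist force passes 120 N, or if a joint passes its speed limit or range.

### The arm

A 7-joint arm with a two-finger parallel gripper is mounted at the origin on the work surface. World frame = base frame: x ahead of the robot, y to its left, z up, the work surface at z = 0. Lengths are in m, angles in rad, forces in N, time in s.
With the tool pointing down it reaches from about 0.4 to 0.85 m from the base axis. Payload 4.5 kg.
Tool frame: the origin (TCP) lies midway between the tips of the shut fingers; the grasp point (between the pads) lies 19 mm behind it; z points along the fingers, y is the line along which they close (so a half turn about z gives the same grasp; the last joint's range is limited). The gripper opens to 88 mm and grips with 3 to 60 N. Pads are 18 mm wide; open, the fingers measure 123 mm over their backs; the gripper's body (75 mm by 187 mm) begins 45 mm behind the grasp point.
Start: joints at [1.354, 0.689, -0.195, 1.565, 0.157, 0.902, -0.215], TCP at [0.155, -0.605, 0.239] pointing down, gripper open.
Joint ranges: [-3.01, 3.01], [-0.46, 2.08], [-1.47, 1.51], [0.13, 2.56], [-1, 4.14], [0.04, 2.09], [-2.66, 2.66]. Speed limits (rad/s): [2.57, 2.57, 3.14, 3.14, 3.14, 3.14, 3.14].

### API

Orientations are given as a unit quaternion [x, y, z, w].
In Python, from plant import r gives the robot as it stands.
- The arm moves only by the tool move_arm, never from a script. Its argument "targets" is a list that holds one entry, the list of rows, each a list of 7 numbers: the opening, from 0 (shut) to 1 (fully open), then the shift along the tool's x, y, z in mm, then the turn, a rotation vector about the tool's x, y, z in degrees. In form: [[[claw, dx, dy, dz, ax, ay, az], ...]]. A call has 1 to 10 rows; each row is the pose to reach, as a shift and turn from the pose commanded when the call began, along the tool's axes at that moment; what a row does not reach only later rows make up. A row lasts 1/8 s, in which the tool goes at most 62.5 mm and 10.7 degrees, less where a joint would pass 70% of its speed; a pose out of reach is approached as far as the arm can. A call with a gripper value outside its range is refused whole. The fingers move at their own pace and stop on an object; "newtons" is the grip in N (left out, the last holds). Time passes only in rows, so rows that repeat a pose let the fingers close. It gives the time, the measured TCP pose, the force, the opening and the grip force at its end, in the units of the state.
- r.get_state(): the state, without advancing time (a new reading comes with each control period).
- r.snapshot(name): name is "scene" or "top" or "wrist"; returns the picture (400x640x3 uint8, red, green, blue); there is no depth.
- r.camera_info(name): a dict with "fx", "fy", "cx", "cy" (pixels), "k1" (the pictures are not rectified: a ray, as slopes to the right and down, at radius r is drawn at 1 + k1 r^2 times it, then the intrinsics apply), "R" (3x3) and "t" (3): a world point X has camera coordinates R X + t. Camera axes: x right, y down, z forward; pixel columns grow to the right and rows downward; lengths in m; the calibration is good to about 2 mm. A picture is of the moment at which its call begins: read the wrist's pose just before it. camera_info takes no time and is no camera call; for the wrist camera it gives the pose at the moment of the call.
- r.finish_job(): hands the job in; it is judged then, once.
The state is a dict: "clock": time; "q": joint angles; "qd": joint speeds; "joint_torque": joint torques, N m; "tool_pos": TCP position; "eef_rot": TCP orientation; "contact_force": force on the tool from outside, world axes, zero at the start; "moment": the same for the moment, N m; "opening": opening from 0.0 (shut) to 1.0 (fully open); "finger_force": force on a finger pad.
Only numpy, scipy, OpenCV 4.12 (cv2) and the standard library are available. Lean on these libraries where they do the work, as an engineer would, in place of code of your own. Each camera call takes 0.05 s, during which the arm holds its last target. There are 200 camera calls.

## Working session

There is one attempt and no reset: what is moved stays moved. The work goes in short steps, Python scripts to look and compute and a tool call to move; the robot and the scene stay as the last step left them, time stands still between calls to the robot, and variables do not carry over. Pictures are saved under pics/ and viewed, at most 14 in all, crops included, and the job is handed in when it is done.

Besides the shell and the picture viewer there is one more tool, called after ">>>" by a JSON object that holds its "op" and its "data", one argument or row to a line. move_arm: Moves the arm, as the interface text tells. Its arguments: {"type":"object","properties":{"targets":{"type":"array","items":{"type":"array","items":{"type":"array","items":{"type":"number"}}}},"newtons":{"type":"number"}},"required":["targets"]}

```bash
ls; mkdir -p pics; cat > h.py <<'E'
import numpy as np, cv2, json
from plant import r
from scipy.spatial.transform import Rotation as Ro
def snap(n,f=None):
    ci=r.camera_info(n); im=r.snapshot(n)
    if f: cv2.imwrite('pics/'+f+'.png',cv2.cvtColor(im,cv2.COLOR_RGB2BGR))
    return im,ci
def px2w(ci,u,v,z):
    R=np.array(ci['R']);t=np.array(ci['t'])
    d=np.array([(u-ci['cx'])/ci['fx'],(v-ci['cy'])/ci['fy']])
    s=d.copy()
    for _ in range(20): s=d/(1+ci['k1']*(s@s))
    ray=R.T@np.array([s[0],s[1],1]); c=-R.T@t
    return c+ray*(z-c[2])/ray[2]
def w2px(ci,X):
    p=np.array(ci['R'])@np.array(X)+np.array(ci['t']); s=p[:2]/p[2]; s=s*(1+ci['k1']*(s@s))
    return np.array([ci['fx']*s[0]+ci['cx'],ci['fy']*s[1]+ci['cy']])
def st():
    s=r.get_state(); 
    print('t',round(s['clock'],2),'tcp',np.round(s['tool_pos'],4),'q',np.round(s['eef_rot'],4),'F',np.round(s['contact_force'],1),'op',round(s['opening'],3),'ff',s['finger_force'])
    print(np.round(s['q'],2)); return s
E
python3 - <<'E'
from h import *
s=st(); print(Ro.from_quat(s['eef_rot']).as_matrix().round(3))
for n in ['scene','top']:
    im,ci=snap(n,n+'0'); print(n,ci)
E
```

```text
pics
t 0.0 tcp [ 0.1549 -0.6048  0.2379] q [ 9.921e-01  1.251e-01 -2.000e-04 -9.000e-04] F [-0.1 -0.5  0.5] op 1.003 ff 0.0
[ 1.35  0.69 -0.19  1.57  0.16  0.9  -0.22]
[[ 0.969  0.248 -0.001]
 [ 0.248 -0.969  0.002]
 [-0.    -0.002 -1.   ]]
scene {'fx': 368.46588179185494, 'fy': 368.46588179185494, 'cx': 319.2302387441313, 'cy': 199.4284840088664, 'k1': 0.02373132738543406, 'R': array([[-0.4901417 ,  0.87157124, -0.01116657],
       [ 0.75515018,  0.4182026 , -0.50483145],
       [-0.43532668, -0.25587138, -0.86314571]]), 't': array([ 0.2961414 , -0.3745854 ,  1.18642025])}
top {'fx': 383.7589625288262, 'fy': 383.7589625288262, 'cx': 316.8049998693715, 'cy': 206.20381816743537, 'k1': -0.054247788489656494, 'R': array([[ 0.0135405 , -0.99990718, -0.00151288],
       [-0.9985728 , -0.01344423, -0.05168774],
       [ 0.0516626 ,  0.0022106 , -0.99866215]]), 't': array([-0.02908805,  0.56439543,  1.14523507])}
```

View pics/top0.png

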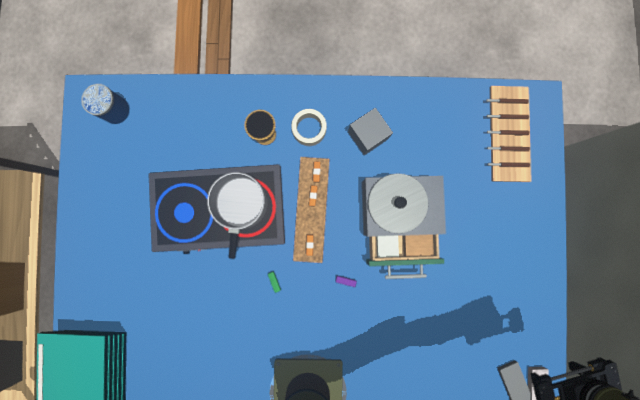

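View pics/scene0.png

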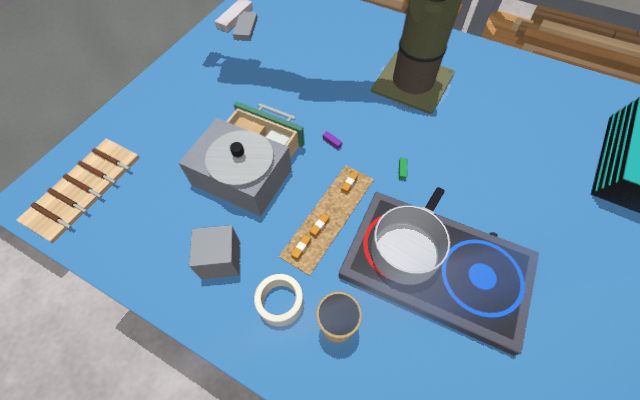

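Top view: plate with blue ring at (184,212), pot about (236,202), three amber sticks at (317,171), (313,196), (310,245), lid knob at (399,202), and drawer handle at (407,276). The green and purple look-alikes lie nearer the robot.

```bash
cat > m.py <<'E'
from h import *
def comps(m,minA=10):
    n,l,s,c=cv2.connectedComponentsWithStats(m.astype(np.uint8))
    return [(c[i],s[i],l==i) for i in range(1,n) if s[i][4]>=minA]
def masks(im):
    hsv=cv2.cvtColor(im,cv2.COLOR_RGB2HSV).astype(int);return hsv[...,0],hsv[...,1],hsv[...,2]
def circ(P):
    A=np.c_[2*P,np.ones(len(P))];b=(P**2).sum(1);x=np.linalg.lstsq(A,b,rcond=None)[0]
    return x[:2],np.sqrt(x[2]+x[0]**2+x[1]**2)
def pts(ci,m,z): return np.array([px2w(ci,u,v,z)[:2] for v,u in zip(*np.nonzero(m))])
def ringfit(P,c0,r0=.0845):
    from scipy.optimize import least_squares
    f=least_squares(lambda c:np.hypot(*(P-c).T)-r0,c0,loss='soft_l1',f_scale=.002);return f.x,np.abs(f.fun).mean()
E
python3 - <<'E'
from m import *
for n in ['top','scene']:
    im=cv2.cvtColor(cv2.imread(f'pics/{n}0.png'),cv2.COLOR_BGR2RGB);ci=r.camera_info(n)
    H,S,V=masks(im)
    a=(H>8)&(H<22)&(S>190)&(V>150)
    print(n,'amber');
    for c,s,m in comps(a,8): print(c.round(1),s[4],px2w(ci,*c,.024).round(4))
    print('white band')
    for nm,mm,z in [('blue',(H>105)&(H<118)&(S>215)&(V>180),.035),('red',((H<5)|(H>174))&(S>180)&(V>100),.035)]:
        for c,s,m in comps(mm,40):
            P=pts(ci,m,z); 
            print(nm,c.round(1),s,px2w(ci,*c,z).round(4),(ringfit(P,P.mean(0)) if s[4]<8000 else ''))
E
```

```text
top amber
white band
red [257.8 229.1] [239 215  35  21  53] [0.4934 0.1525 0.035 ] (array([0.55971865, 0.19020338]), np.float64(0.0009021533097451293))
scene amber
white band
red [368.7 241.8] [364 217  16  50 163] [0.5838 0.1229 0.035 ] (array([0.55427924, 0.19312483]), np.float64(0.0018492553076223236))
```

```bash
python3 - <<'E'
import cv2
a=cv2.imread('pics/top0.png')
cv2.imwrite('pics/c1.png',cv2.resize(a[155:295,145:345],None,fx=4,fy=4,interpolation=cv2.INTER_CUBIC))
E
```

```text
(no output)
```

View pics/c1.png

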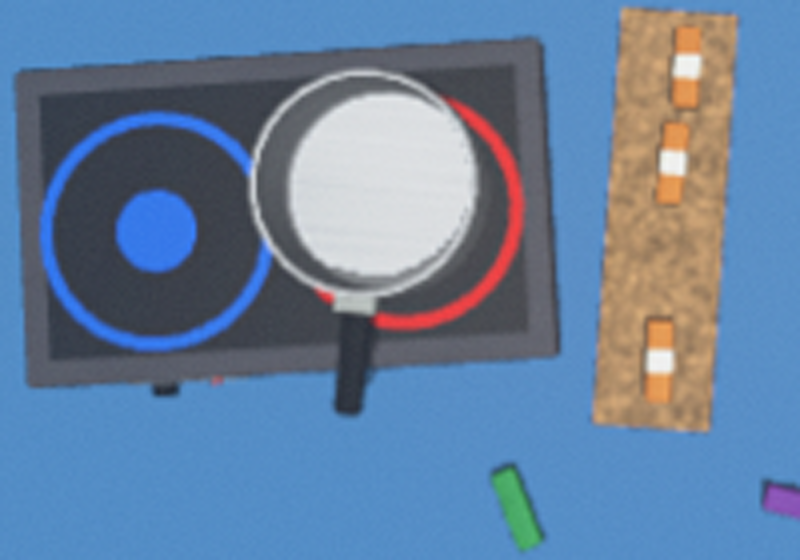

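The crop shows three sticks, the full blue ring, and the pot overlapping the red ring, its handle pointing towards the robot. I'll tune the thresholds.

```bash
cat >> m.py <<'E'
def measure(im,ci,plate=True,sticks=True):
    H,S,V=masks(im); out={}
    blue=(H>104)&(H<116)&(S>175)&(V>205)
    red=((H<6)|(H>172))&(S>140)&(V>130)
    for nm,mm in (('blue',blue),('red',red)):
        cs=[c for c in comps(mm,12)]
        print(nm,[(c.round(1).tolist(),int(s[4])) for c,s,_ in cs])
    return blue,red
E
python3 - <<'E'
from m import *
for n,ps in (('top',[(184,212),(156,212),(145+690//4,155+40//4),(310,238),(317,171),(236,185),(270,215)]),('scene',[(482,276),(445,275),(315,230),(352,175)])):
    im=cv2.cvtColor(cv2.imread(f'pics/{n}0.png'),cv2.COLOR_BGR2RGB);ci=r.camera_info(n)
    H,S,V=masks(im)
    print(n,[(p,(int(H[p[1],p[0]]),int(S[p[1],p[0]]),int(V[p[1],p[0]]))) for p in ps])
    print('bench',H[300,150],S[300,150],V[300,150])
    for nm,mm,z in [('blue',(H>103)&(H<118)&(S>175)&(V>200),.035),('red',((H<6)|(H>172))&(S>140)&(V>130),.035),('amber',(H>7)&(H<20)&(S>165)&(V>180),.024)]:
        for c,s,m in comps(mm,12):
            P=pts(ci,m,z)
            print(nm,c.round(1),s[4],px2w(ci,*c,z).round(4),(ringfit(P,P.mean(0)) if nm!='amber' and s[4]<3000 else ''))
E
```

```text
top [((184, 212), (109, 195, 233)), ((156, 212), (109, 200, 236)), ((317, 165), (14, 161, 224)), ((310, 238), (15, 158, 228)), ((317, 171), (40, 3, 239)), ((236, 185), (113, 5, 224)), ((270, 215), (173, 58, 96))]
bench 105 147 198
blue [179.8 213.3] 379 [0.5368 0.3876 0.035 ] (array([0.54018323, 0.37585298]), np.float64(0.0018797548644738477))
blue [183.7 212.3] 295 [0.54   0.3758 0.035 ] (array([0.51706967, 0.45543895]), np.float64(0.012223087756824109))
red [263.6 214. ] 277 [0.5385 0.1362 0.035 ] (array([0.55938475, 0.19087627]), np.float64(0.0024659943118227083))
scene [((482, 276), (108, 172, 237)), ((445, 275), (109, 154, 233)), ((315, 230), (18, 167, 230)), ((352, 175), (18, 173, 226))]
bench 103 129 212
blue [495.5 281.5] 535 [0.5338 0.4077 0.035 ] (array([0.53546055, 0.37826313]), np.float64(0.0017831998368804424))
blue [491.6 280.5] 57 [0.5356 0.3997 0.035 ] (array([0.53634621, 0.3160142 ]), np.float64(0.003045108295959779))
red [369.7 244.1] 243 [0.5879 0.1275 0.035 ] (array([0.55495802, 0.19311248]), np.float64(0.002366846280509464))
amber [353.2 175. ] 33 [0.4244 0.0029 0.024 ] 
amber [345.9 186.3] 47 [0.4653 0.0022 0.024 ] 
amber [324.1 217.4] 42 [ 0.5731 -0.0032  0.024 ] 
amber [314.2 229.7] 49 [ 0.6143 -0.008   0.024 ] 
amber [305.2 238.8] 43 [ 0.6459 -0.0149  0.024 ] 
amber [295.7 252.6] 38 [ 0.6874 -0.0166  0.024 ]
```

```bash
python3 - <<'E'
from m import *
n='top';im=cv2.cvtColor(cv2.imread(f'pics/{n}0.png'),cv2.COLOR_BGR2RGB);ci=r.camera_info(n)
H,S,V=masks(im)
for c,s,m in comps((H>7)&(H<20)&(S>140)&(V>190),8): print('amber',c.round(1),s[4],px2w(ci,*c,.024).round(4))
w=(S<25)&(V>190)
for c,s,m in comps(w,8):print('white',c.round(1),s[4],s[:4],px2w(ci,*c,.024).round(4))
f=lambda x,y,z:px2w(ci,145+(x+.5)/4-.5,155+(y+.5)/4-.5,z)
print('pot rim crop',f(365,183,.12),[f(*p,.12).round(4) for p in((250,183),(480,183),(365,70),(365,296))])
print('handle',f(353,316,.103),f(348,411,.103))
print('green',f(517,508,.02))
print('plate corners',[f(*p,.035).round(4) for p in ((16,72),(540,38),(557,353),(30,386))])
dark=(V<70)
for c,s,m in comps(dark,15):
    if 150<c[1]<300: print('dark',c.round(1),s, px2w(ci,*c,.154).round(4),px2w(ci,*c,.103).round(4))
lid=(S<30)&(V>150)
for c,s,m in comps(lid,400):
    if 150<c[1]<250:
        P=pts(ci,cv2.morphologyEx(m.astype(np.uint8),cv2.MORPH_GRADIENT,np.ones((3,3),np.uint8)),.117);print('lid?',c,s,circ(P))
print('drawer bar',px2w(ci,407,276,.05),px2w(ci,388,277,.05),px2w(ci,424,275,.05))
a=cv2.imread('pics/top0.png')
A=cv2.resize(a[160:300,340:460],None,fx=4,fy=4,interpolation=cv2.INTER_CUBIC)
b=cv2.imread('pics/scene0.png')
B=cv2.resize(b[90:230,170:310],None,fx=4,fy=4,interpolation=cv2.INTER_CUBIC)[:, :310]
B=cv2.resize(b[95:235,230:310],None,fx=4,fy=4,interpolation=cv2.INTER_CUBIC)
cv2.imwrite('pics/c2.png',np.hstack([A,B])[:, :800])
E
```

```text
amber [316.5 164.5] 36 [ 0.6902 -0.0189  0.024 ]
amber [316.2 177.8] 34 [ 0.6498 -0.0184  0.024 ]
amber [313.6 188.6] 35 [ 0.6172 -0.0111  0.024 ]
amber [311.9 202. ] 40 [ 0.5768 -0.0067  0.024 ]
amber [309.6 238.4] 35 [ 0.4676 -0.0012  0.024 ]
amber [309.5 251.5] 36 [ 0.4286 -0.0015  0.024 ]
white [174.5   1. ] 12 [173   0   4   3] [1.2081 0.4374 0.024 ]
white [4.081e+02 4.000e-01] 10 [406   0   6   2] [ 1.2161 -0.2998  0.024 ]
white [204.4  17.1] 87 [203   3   4  28] [1.1534 0.339  0.024 ]
white [238.2   4.7] 38 [234   2   9   9] [1.1945 0.2339 0.024 ]
white [538.    5.9] 50 [534   2  10  10] [ 1.2141 -0.7192  0.024 ]
white [584.5   8. ] 20 [580   6   9   5] [ 1.2157 -0.876   0.024 ]
white [568.2  27.4] 265 [558  16  20  24] [ 1.1464 -0.8162  0.024 ]
white [244.3  24.1] 16 [242  23   6   4] [1.1303 0.2124 0.024 ]
white [238.8  31.4] 32 [234  29  10   6] [1.1061 0.2288 0.024 ]
white [170.5  34.9] 70 [164  30  11  13] [1.0954 0.4442 0.024 ]
white [580.5  32.8] 11 [579  31   4   4] [ 1.1305 -0.8566  0.024 ]
white [203.2  36. ] 9 [202  34   4   4] [1.0912 0.3401 0.024 ]
white [412.8  3
[... 2194 characters left out ...]
, 0.0744, 0.035 ]), array([0.4228, 0.4683, 0.035 ])]
dark [ 27.2 166.9] [  0 158  58  19 421] [0.6558 0.7819 0.154 ] [0.6633 0.8222 0.103 ]
dark [400.  201.7] [395 198  11  10  65] [ 0.5725 -0.2433  0.154 ] [ 0.5759 -0.2543  0.103 ]
dark [232.9 244.4] [229 234  10  24 160] [0.4531 0.1995 0.154 ] [0.4505 0.2107 0.103 ]
lid? [239.0249004  201.35059761] [ 208  172   56   61 2008] (array([0.57174424, 0.20066457]), np.float64(0.07390343928725177))
lid? [404.84176796 209.98254144] [ 368  174   77   83 4525] (array([ 0.54662622, -0.27102811]), np.float64(0.10245827831902274))
drawer bar [ 0.36270529 -0.28723529  0.05      ] [ 0.35927484 -0.23164507  0.05      ] [ 0.36604101 -0.33715513  0.05      ]
```

View pics/c2.png

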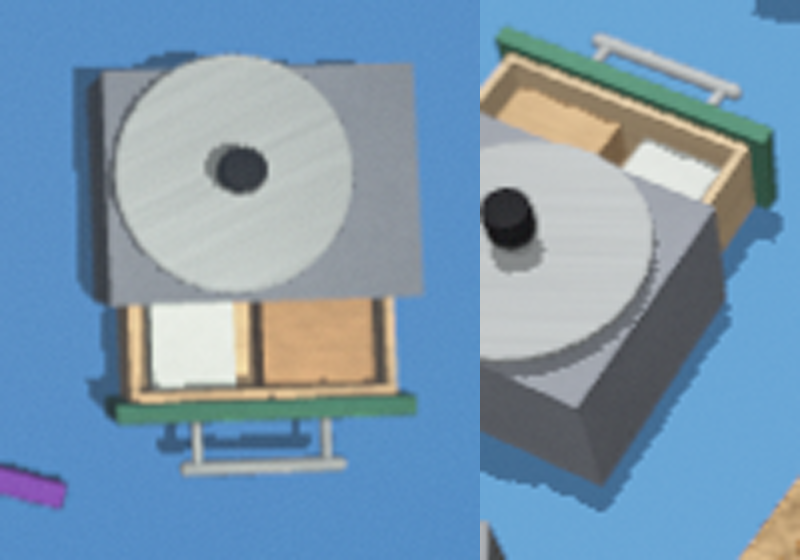

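The crop shows the lid off-centre on the unit, its disc centre at about (398,203) in the top image, and the drawer open with its bar at (407,276). There are three sticks. I'll align the tool with the world axes and move towards the bench.

>>> {"op": "move_arm", "data": {
  "targets": [
    [[1, 435, -307, -12, 0, 0, 14.3], [1, 435, -307, -12, 0, 0, 14.3], [1, 435, -307, -12, 0, 0, 14.3], [1, 435, -307, -12, 0, 0, 14.3], [1, 435, -307, -12, 0, 0, 14.3], [1, 435, -307, -12, 0, 0, 14.3], [1, 435, -307, -12, 0, 0, 14.3], [1, 435, -307, -12, 0, 0, 14.3], [1, 435, -307, -12, 0, 0, 14.3], [1, 435, -307, -12, 0, 0, 14.3]]
  ],
  "newtons": 25
}}

```text
clock: 1.35
tool_pos: [0.5021, -0.1969, 0.2504]
eef_rot: [1.0, 0.004, 0.0, -0.001]
contact_force: [-0.9, -0.3, -0.6]
opening: 0.998
finger_force: 0.0
```

>>> {"op": "move_arm", "data": {
  "targets": [
    [[1, -52, -410, 20, 0, 0, 5.5], [1, -52, -410, 20, 0, 0, 5.5], [1, -52, -410, 20, 0, 0, 5.5], [1, -52, -410, 20, 0, 0, 5.5], [1, -52, -410, 20, 0, 0, 5.5], [1, -52, -410, 20, 0, 0, 5.5], [1, -52, -410, 20, 0, 0, 5.5], [0.7, -52, -410, 20, 0, 0, 5.5], [0.7, -52, -410, 20, 0, 0, 5.5]]
  ]
}}

```text
clock: 2.48
tool_pos: [0.4481, 0.2074, 0.2306]
eef_rot: [0.999, -0.049, -0.0, 0.001]
contact_force: [-0.4, 0.1, -0.0]
opening: 0.801
finger_force: 0.0
```

```bash
python3 - <<'E'
from m import *
st(); im,ci=snap('wrist','w1'); R=np.array(ci['R']); print(-R.T@np.array(ci['t']),R.round(3),ci['fx'])
for n,p in dict(blue=(.538,.377,.035),pot=(.570,.202,.12),handle=(.4505,.2125,.103),red=(.557,.192,.035)).items(): print(n,w2px(ci,p).round())
E
```

```text
t 2.48 tcp [0.4481 0.2074 0.2306] q [ 9.988e-01 -4.880e-02 -2.000e-04  1.000e-03] F [-0.4  0.1 -0. ] op 0.801 ff 0.0
[-0.53  0.53  0.01  1.97 -0.    0.64 -2.19]
[0.52913383 0.20066766 0.37624817] [[-0.098 -0.995  0.001]
 [-0.946  0.094  0.309]
 [-0.308  0.029 -0.951]] 286.1091063333146
blue [162. 115.]
pot [311.  55.]
handle [313. 192.]
red [323.  81.]
```

View pics/w1.png

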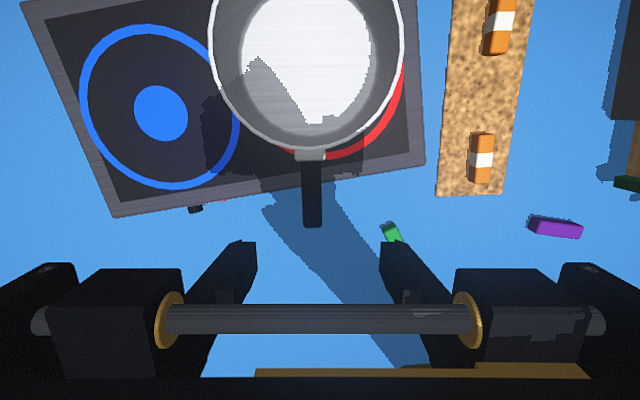

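Wrist view: the blue spot is at (160,113) and the handle is centred at x≈312, which matches the averaged estimates. Next I descend and pinch.

>>> {"op": "move_arm", "data": {
  "targets": [
    [[0.7, 2, -4, 60, 0, 0, 0], [0.7, 2, -4, 110, 0, 0, 0], [0.7, 2, -4, 140, 0, 0, 0], [0.7, 2, -4, 150, 0, 0, 0], [0.7, 2, -4, 150, 0, 0, 0], [0.2, 2, -4, 150, 0, 0, 0], [0.1, 2, -4, 150, 0, 0, 0], [0.1, 2, -4, 150, 0, 0, 0], [0.1, 2, -4, 150, 0, 0, 0]]
  ],
  "newtons": 25
}}

```text
clock: 3.65
tool_pos: [0.4503, 0.2137, 0.081]
eef_rot: [0.999, -0.047, 0.0, -0.0]
contact_force: [-0.3, 0.8, 0.4]
opening: 0.268
finger_force: 0.0
```

```bash
cat >> m.py <<'E'
def rim(n,c0,f=None,Z=.12,im=None,ci=None):
    # rim outer circle: bright/dark edge fit by sampling radial gradient around c0
    if im is None: im,ci=snap(n,f)
    g=cv2.GaussianBlur(cv2.cvtColor(im,cv2.COLOR_RGB2GRAY),(0,0),.7).astype(float)
    return im,ci,g
E
python3 - <<'E'
from m import *
st(); im,ci=snap('top','t1'); im2,ci2=snap('scene','s1')
E
```

```text
t 3.65 tcp [0.4503 0.2137 0.081 ] q [ 9.989e-01 -4.730e-02  3.000e-04 -1.000e-04] F [-0.3  0.8  0.4] op 0.268 ff 0.0
[-0.54  0.8  -0.    2.07  0.    0.27 -2.2 ]
```

>>> {"op": "move_arm", "data": {
  "targets": [
    [[0.1, 0, 0, 0, 0, 0, 0], [0.1, 0, 0, 0, 0, 0, 0], [0.1, 0, 0, 0, 0, 0, 0]]
  ],
  "newtons": 30
}}

```text
clock: 4.12
tool_pos: [0.4503, 0.2138, 0.0809]
eef_rot: [0.999, -0.047, 0.0, -0.0]
contact_force: [-0.9, 0.3, 5.7]
opening: 0.222
finger_force: 30.0
```

>>> {"op": "move_arm", "data": {
  "targets": [
    [[0.1, -4, -12, 0, 0, 0, 0], [0.1, -10, -34, 0, 0, 0, 0], [0.1, -16, -58, 0, 0, 0, 0], [0.1, -23, -82, 0, 0, 0, 0], [0.1, -30, -106, 0, 0, 0, 0], [0.1, -37, -130, 0, 0, 0, 0], [0.1, -43, -152, 0, 0, 0, 0], [0.1, -47, -166, 0, 0, 0, 0], [0.1, -48, -171, 0, 0, 0, 0], [0.1, -48, -171, 0, 0, 0, 0]]
  ]
}}

```text
clock: 5.38
tool_pos: [0.4183, 0.3882, 0.0807]
eef_rot: [0.999, -0.048, -0.0, 0.001]
contact_force: [-0.2, -2.6, 6.2]
opening: 0.219
finger_force: 30.0
```

```bash
python3 - <<'E'
from m import *
st(); im,ci=snap('top','t2'); im2,ci2=snap('scene','s2')
A=cv2.resize(cv2.cvtColor(im,4)[150:280,135:285],None,fx=3,fy=3,interpolation=2)
B=cv2.resize(cv2.cvtColor(im2,4)[190:320,400:516],None,fx=3,fy=3,interpolation=2)
cv2.imwrite('pics/c3.png',np.hstack([A,B]))
E
```

```text
t 5.38 tcp [0.4183 0.3882 0.0807] q [ 9.989e-01 -4.760e-02 -1.000e-04  6.000e-04] F [-0.2 -2.6  6.2] op 0.219 ff 30.006129071116447
[-0.86  0.85  0.05  1.86 -0.09  0.44 -2.41]
```

View pics/c3.png

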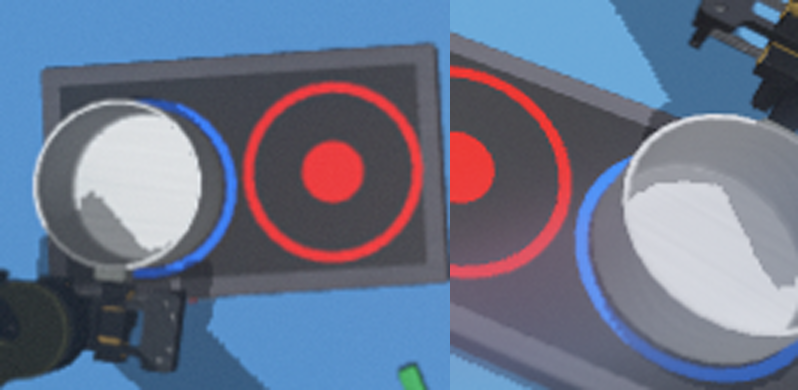

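The pot is inside the blue ring, and the red ring is now fully visible in both views. I'll fit both numerically by template on the projected circles.

```bash
cat >> m.py <<'E'
from scipy.optimize import minimize
from scipy.ndimage import map_coordinates
TH=np.linspace(0,2*np.pi,240,endpoint=False)
def score(g,ci,c,rad,z):
    P=np.array([w2px(ci,(c[0]+rad*np.cos(t),c[1]+rad*np.sin(t),z)) for t in TH])
    return map_coordinates(g,[P[:,1],P[:,0]],order=1)
def fitpot(im,ci,c0,z=.12):
    g=cv2.cvtColor(im,cv2.COLOR_RGB2GRAY).astype(float)
    def f(c): return -np.clip(score(g,ci,c,.077,z)-.5*score(g,ci,c,.0815,z)-.5*score(g,ci,c,.0725,z),-60,60).mean()
    best=min(((f((c0[0]+i*.003,c0[1]+j*.003)),i,j) for i in range(-6,7) for j in range(-6,7)))
    x0=(c0[0]+best[1]*.003,c0[1]+best[2]*.003)
    s=minimize(f,x0,method='Nelder-Mead',options=dict(initial_simplex=[x0,(x0[0]+.002,x0[1]),(x0[0],x0[1]+.002)],xatol=1e-4))
    return s.x.round(4),round(s.fun,1)
def spot(im,ci,col):
    H,S,V=masks(im)
    mm=(((H<6)|(H>172))&(S>140)&(V>130)) if col=='red' else ((H>103)&(H<118)&(S>150)&(V>215))
    o=[]
    for c,s,m in comps(mm,30):
        P=pts(ci,m,.035); 
        if s[4]<1500: o.append((int(s[4]),P.mean(0).round(4),)+tuple(np.round(x,4) for x in ringfit(P,P.mean(0))))
    return o
def load(f): return cv2.cvtColor(cv2.imread(f'pics/{f}.png'),4)
E
python3 - <<'E'
from m import *
for n,f0,f2 in (('top','top0','t2'),('scene','scene0','s2')):
    ci=r.camera_info(n); a,b=load(f0),load(f2)
    print(n,'pot0',fitpot(a,ci,(.571,.202)),'pot1',fitpot(b,ci,(.538,.377)))
    print('red',spot(b,ci,'red')); print('blue0',spot(a,ci,'blue')); print('blue2',spot(b,ci,'blue'))
E
```

```text
top pot0 (array([0.5725, 0.2038]), np.float64(-51.2)) pot1 (array([0.5406, 0.3755]), np.float64(-48.7))
red [(634, array([0.5582, 0.1921]), array([0.5591, 0.1907]), np.float64(0.0027)), (333, array([0.5592, 0.1907]), array([0.6335, 0.2266]), np.float64(0.0129))]
blue0 [(315, array([0.5407, 0.3879]), array([0.5401, 0.3758]), np.float64(0.0016)), (283, array([0.5403, 0.3755]), array([0.4784, 0.4303]), np.float64(0.0118))]
blue2 [(132, array([0.5463, 0.3065]), array([0.5408, 0.3759]), np.float64(0.0017))]
scene pot0 (array([0.568, 0.206]), np.float64(-52.1)) pot1 (array([0.536 , 0.3776]), np.float64(-44.2))
red [(847, array([0.5572, 0.1923]), array([0.5543, 0.193 ]), np.float64(0.0024)), (491, array([0.5545, 0.1933]), array([0.6337, 0.1693]), np.float64(0.0127))]
blue0 [(762, array([0.5415, 0.3879]), array([0.5354, 0.3784]), np.float64(0.0019)), (526, array([0.5354, 0.3786]), array([0.4594, 0.3461]), np.float64(0.0122))]
blue2 [(85, array([0.5193, 0.2971]), array([0.5335, 0.3784]), np.float64(0.0018))]
```

The pot is centred to about 1 mm in both cameras. I'll release it and go to the middle stick, which has the same yaw.

>>> {"op": "move_arm", "data": {
  "targets": [
    [[0.5, 0, 0, 0, 0, 0, 0], [0.5, 0, 0, 0, 0, 0, 0], [0.6, 0, 0, -60, 0, 0, 0], [0.6, 0, 0, -120, 0, 0, 0], [0.7, 30, 55, -120, 0, 0, 0], [0.7, 60, 110, -120, 0, 0, 0], [0.7, 90, 164, -120, 0, 0, 0], [0.7, 120, 218, -120, 0, 0, 0], [0.7, 150, 272, -120, 0, 0, 0], [0.7, 180, 326, -120, 0, 0, 0]]
  ]
}}

```text
clock: 6.72
tool_pos: [0.5675, 0.0456, 0.2005]
eef_rot: [0.999, -0.047, -0.0, -0.0]
contact_force: [0.0, 0.0, 1.2]
opening: 0.698
finger_force: 0.0
```

```bash
cat >> m.py <<'E'
def go(pos,yaw=None):
    "deltas in tool axes from measured pose"
    s=st();M=Ro.from_quat(s['eef_rot']).as_matrix();y=np.degrees(np.arctan2(M[1,0],M[0,0]))
    d=M.T@(np.array(pos)-s['tool_pos'])*1000
    print('go',d.round(1),'yaw now',round(y,2),'' if yaw is None else ('az',round(y-yaw,1)))
E
python3 - <<'E'
from m import *
go((.5955,-.007,.008),-6)
im,ci=snap('top','t3')
print(fitpot(im,ci,(.5406,.3755)))
H,S,V=masks(im)
for c,s,m in comps((H>7)&(H<20)&(S>140)&(V>190),8): print('amber',c.round(1),s[4],px2w(ci,*c,.024).round(4))
E
```

```text
t 6.72 tcp [0.5675 0.0456 0.2005] q [ 9.989e-01 -4.700e-02 -0.000e+00 -3.000e-04] F [0.  0.  1.2] op 0.698 ff 0.0
[-0.16  0.66  0.01  1.78 -0.01  0.7  -1.82]
go [ 32.8  49.8 192.5] yaw now -5.38 ('az', np.float64(0.6))
(array([0.5407, 0.3755]), np.float64(-54.2))
amber [316.5 164.5] 36 [ 0.6902 -0.0189  0.024 ]
amber [316.3 177.8] 41 [ 0.6497 -0.0187  0.024 ]
amber [309.8 238.3] 32 [ 0.468 -0.002  0.024]
amber [310.6 251.5] 24 [ 0.4286 -0.0048  0.024 ]
```

>>> {"op": "move_arm", "data": {
  "targets": [
    [[0.6, 33, 50, 20, 0, 0, 0], [0.6, 33, 50, 80, 0, 0, 0], [0.55, 33, 50, 140, 0, 0, 0], [0.5, 33, 50, 180, 0, 0, 0], [0.5, 33, 50, 191, 0, 0, 0], [0.5, 33, 50, 191, 0, 0, 0], [0.1, 33, 50, 191, 0, 0, 0], [0.1, 33, 50, 191, 0, 0, 0], [0.1, 33, 50, 191, 0, 0, 0], [0.1, 33, 50, 191, 0, 0, 0]]
  ],
  "newtons": 25
}}

```text
clock: 8.02
tool_pos: [0.5959, -0.0061, 0.011]
eef_rot: [0.999, -0.047, 0.001, -0.0]
contact_force: [-1.1, 0.3, 7.4]
opening: 0.222
finger_force: 25.0
```

```bash
python3 - <<'E'
from m import *
go((.538,.377,.17))
E
```

```text
t 8.03 tcp [ 0.5959 -0.0061  0.011 ] q [ 0.9989 -0.0474  0.001  -0.    ] F [-1.1  0.3  7.4] op 0.222 ff 25.00088006258011
[-0.06  0.98 -0.    1.79  0.01  0.37 -1.74]
go [ -93.6 -375.9 -159.2] yaw now -5.44
```

>>> {"op": "move_arm", "data": {
  "targets": [
    [[0.1, 0, 0, -60, 0, 0, 0], [0.1, 0, 0, -120, 0, 0, 0], [0.1, -10, -40, -150, 0, 0, 0], [0.1, -24, -97, -150, 0, 0, 0], [0.1, -38, -154, -150, 0, 0, 0], [0.1, -52, -211, -150, 0, 0, 0], [0.1, -66, -268, -150, 0, 0, 0], [0.1, -80, -325, -150, 0, 0, 0], [0.1, -94, -380, -150, 0, 0, 0], [0.1, -94, -409, -150, 0, 0, 0]]
  ]
}}

```text
clock: 9.28
tool_pos: [0.5373, 0.415, 0.1596]
eef_rot: [0.999, -0.045, -0.001, -0.001]
contact_force: [0.4, -0.0, -0.1]
opening: 0.225
finger_force: 25.0
```

```bash
python3 - <<'E'
from m import *
go((.5415,.4105,.066))
im,ci=snap('top','t4');print(fitpot(im,ci,(.5406,.3755)))
im,ci=snap('scene','s4');print(fitpot(im,ci,(.536,.3776)))
E
```

```text
t 9.28 tcp [0.5373 0.415  0.1596] q [ 0.999  -0.0446 -0.001  -0.0012] F [ 0.4 -0.  -0.1] op 0.225 ff 24.99959260225296
[-0.77  0.85  0.09  1.47 -0.09  0.83 -2.31]
go [ 4.8  4.3 93.6] yaw now -5.11 
(array([0.5407, 0.3752]), np.float64(-36.5))
(array([0.5368, 0.3781]), np.float64(-33.2))
```

>>> {"op": "move_arm", "data": {
  "targets": [
    [[0.1, 2, 6, 40, 0, 0, 0], [0.1, 2, 6, 80, 0, 0, 0], [0.1, 2, 6, 93, 0, 0, 0], [0.1, 2, 6, 93, 0, 0, 0], [0.36, 2, 6, 93, 0, 0, 0], [0.36, 2, 6, 93, 0, 0, 0], [0.36, 2, 6, 93, 0, 0, 0], [0.36, 2, 6, 40, 0, 0, 0], [0.36, 2, 6, -10, 0, 0, 0], [0.5, 2, 50, -20, 0, 0, 0]]
  ]
}}

```text
clock: 10.62
tool_pos: [0.5389, 0.3654, 0.1839]
eef_rot: [0.999, -0.045, 0.003, -0.004]
contact_force: [0.5, -1.0, -0.3]
opening: 0.451
finger_force: 0.0
```

```bash
python3 - <<'E'
from m import *
go((.4465,.0006,.009),0)
im,ci=snap('top','t5');print(fitpot(im,ci,(.5406,.3755)))
im,ci=snap('wrist','w5')
cv2.imwrite('pics/w5s.png',cv2.resize(cv2.cvtColor(im,4),(480,300)))
E
```

```text
t 10.62 tcp [0.5389 0.3654 0.1839] q [ 0.999  -0.0445  0.0034 -0.0044] F [ 0.5 -1.  -0.3] op 0.451 ff 0.0
[-0.71  0.78  0.08  1.55 -0.09  0.8  -2.25]
go [-60.7 373.2 171.2] yaw now -5.1 ('az', np.float64(-5.1))
(array([0.5404, 0.3755]), np.float64(-30.3))
```

View pics/w5s.png

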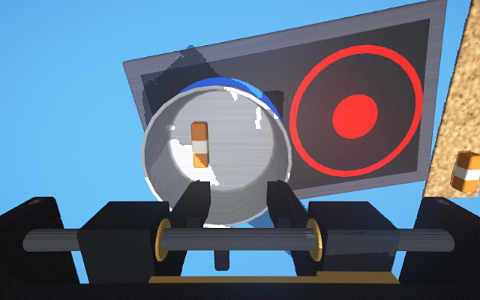

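Stick 1 lies on the pot floor. Next is the nearest stick.

>>> {"op": "move_arm", "data": {
  "targets": [
    [[0.6, -10, 60, 0, 0, 0, -5], [0.6, -20, 120, 0, 0, 0, -5], [0.6, -30, 180, 0, 0, 0, -5], [0.6, -40, 240, 0, 0, 0, -5], [0.6, -50, 300, 20, 0, 0, -5], [0.6, -60, 350, 60, 0, 0, -5], [0.6, -61, 373, 100, 0, 0, -5], [0.55, -61, 373, 135, 0, 0, -5], [0.5, -61, 373, 135, 0, 0, -5]]
  ]
}}

```text
clock: 11.85
tool_pos: [0.4412, -0.0056, 0.0437]
eef_rot: [1.0, -0.004, -0.002, 0.0]
contact_force: [0.7, 0.0, 0.3]
opening: 0.495
finger_force: 0.0
```

```bash
python3 - <<'E'
from m import *
go((.4465,.0006,.009),0)
E
```

```text
t 11.85 tcp [ 0.4412 -0.0056  0.0437] q [ 1.0e+00 -4.0e-03 -2.4e-03  1.0e-04] F [0.7 0.  0.3] op 0.495 ff 0.0
[-0.09  0.86 -0.01  2.24  0.1   0.04 -1.77]
go [ 5.5 -6.3 34.7] yaw now -0.45 ('az', np.float64(-0.5))
```

Joint 6 is at its lower limit here. I'll tilt the fingertips 10° towards the base, which stays in the pad plane, so the wrist can reach.

>>> {"op": "move_arm", "data": {
  "targets": [
    [[0.5, 4, -6, 0, 0, -5, -0.5], [0.5, 5, -6, 0, 0, -10, -0.5], [0.5, 5, -6, 15, 0, -10, -0.5], [0.5, 5, -6, 30, 0, -10, -0.5], [0.5, 5, -6, 34, 0, -10, -0.5], [0.5, 5, -6, 34, 0, -10, -0.5]]
  ]
}}

```text
clock: 12.6
tool_pos: [0.4461, 0.0004, 0.0109]
eef_rot: [0.996, 0.001, -0.088, -0.0]
contact_force: [0.5, -0.1, 0.1]
opening: 0.5
finger_force: 0.0
```

```bash
python3 - <<'E'
from m import *
go((.4465,.0006,.009),0)
im,ci=snap('wrist','w6')
print(w2px(ci,(.4465,.0006,.024)))
E
```

```text
t 12.6 tcp [4.461e-01 4.000e-04 1.090e-02] q [ 9.961e-01  8.000e-04 -8.850e-02 -1.000e-04] F [ 0.5 -0.1  0.1] op 0.5 ff 0.0
[-0.06  0.95 -0.06  2.06  0.1   0.31 -1.76]
go [ 0.7 -0.2  1.8] yaw now 0.09 ('az', np.float64(0.1))
[319.28825311 272.80121893]
```

View pics/w6.png

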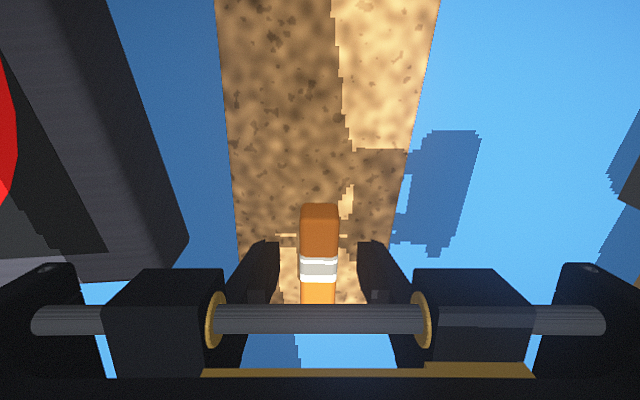

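The stick is centred between the pads at (319,268). I'll close, lift and straighten the tool.

>>> {"op": "move_arm", "data": {
  "targets": [
    [[0.1, 0, 0, 0, 0, 0, 0], [0.1, 0, 0, 0, 0, 0, 0], [0.1, 0, 0, 0, 0, 0, 0], [0.1, 0, 0, 0, 0, 0, 0], [0.1, 0, 0, -60, 0, 0, 0], [0.1, 0, 0, -120, 0, 5, 0], [0.1, 20, -40, -150, 0, 10, 0], [0.1, 40, -90, -150, 0, 10, 0], [0.1, 50, -140, -150, 0, 10, 0], [0.1, 60, -190, -150, 0, 10, 0]]
  ]
}}

```text
clock: 13.9
tool_pos: [0.5322, 0.1919, 0.1486]
eef_rot: [1.0, 0.001, -0.001, -0.0]
contact_force: [0.8, -1.0, -1.1]
opening: 0.223
finger_force: 24.9
```

```bash
python3 - <<'E'
from m import *
go((.538,.377,.16),0)
im,ci=snap('top','t6');print(fitpot(im,ci,(.5406,.3755)))
E
```

```text
t 13.9 tcp [0.5322 0.1919 0.1486] q [ 1.e+00  5.e-04 -6.e-04 -3.e-04] F [ 0.8 -1.  -1.1] op 0.223 ff 24.92877423763275
[-0.42  0.73 -0.02  1.84  0.02  0.57 -2.02]
go [   6.  -185.1  -11.3] yaw now 0.06 ('az', np.float64(0.1))
(array([0.5408, 0.3753]), np.float64(-34.8))
```

>>> {"op": "move_arm", "data": {
  "targets": [
    [[0.1, 3, -60, -12, 0, 0, 0], [0.1, 6, -120, -12, 0, 0, 0], [0.1, 6, -154, -12, 0, 0, 0], [0.1, 6, -154, 40, 0, 0, 0], [0.1, 6, -154, 80, 0, 0, 0], [0.1, 6, -154, 80, 0, 0, 0], [0.36, 6, -154, 80, 0, 0, 0], [0.36, 6, -154, 80, 0, 0, 0], [0.36, 6, -154, 30, 0, 0, 0], [0.36, 6, -154, -30, 0, 0, 0]]
  ]
}}

```text
clock: 15.2
tool_pos: [0.5379, 0.3442, 0.1807]
eef_rot: [1.0, 0.001, -0.001, -0.0]
contact_force: [1.9, -0.2, 0.7]
opening: 0.358
finger_force: 0.0
```

```bash
python3 - <<'E'
from m import *
go((.6685,-.017,.009),0)
im,ci=snap('top','t7');print(fitpot(im,ci,(.5406,.3755)))
for n in('top','scene'):
    im,ci=snap(n); H,S,V=masks(im)
    for c,s,m in comps((H>7)&(H<20)&(S>140)&(V>190),8): print(n,'amber',c.round(1),s[4],px2w(ci,*c,.024).round(4))
E
```

```text
t 15.2 tcp [0.5379 0.3442 0.1807] q [ 1.e+00  6.e-04 -7.e-04 -3.e-04] F [ 1.9 -0.2  0.7] op 0.358 ff 0.0
[-0.65  0.77  0.02  1.58 -0.02  0.79 -2.2 ]
go [130.5 361.5 171.2] yaw now 0.07 ('az', np.float64(0.1))
(array([0.5406, 0.3757]), np.float64(-24.1))
top amber [316.5 164.5] 36 [ 0.6902 -0.0189  0.024 ]
top amber [316.  177.9] 45 [ 0.6496 -0.0179  0.024 ]
scene amber [305.  238.9] 60 [ 0.6464 -0.0153  0.024 ]
scene amber [296.1 252.4] 65 [ 0.6867 -0.0161  0.024 ]
```

>>> {"op": "move_arm", "data": {
  "targets": [
    [[0.4, 20, 57, 0, 0, 0, 1], [0.5, 40, 114, 0, 0, 0, 1], [0.55, 60, 171, 0, 0, 0, 1], [0.55, 80, 228, 0, 0, 0, 1], [0.55, 105, 285, 0, 0, 0, 1], [0.55, 130, 335, 30, 0, 0, 1], [0.55, 130, 361, 70, 0, 0, 1], [0.55, 130, 361, 120, 0, 0, 1], [0.5, 130, 361, 155, 0, 0, 1], [0.5, 130, 361, 170, 0, 0, 1]]
  ]
}}

```text
clock: 16.6
tool_pos: [0.6662, -0.0163, 0.0058]
eef_rot: [1.0, -0.008, -0.003, -0.0]
contact_force: [0.2, -0.3, -0.0]
opening: 0.498
finger_force: 0.0
```

>>> {"op": "move_arm", "data": {
  "targets": [
    [[0.5, 0, 0, 0, 0, 0, 0], [0.1, 0, 0, 0, 0, 0, 0], [0.1, 0, 0, 0, 0, 0, 0], [0.1, 0, 0, 0, 0, 0, 0], [0.1, 0, 0, 0, 0, 0, 0]]
  ]
}}

```text
clock: 17.23
tool_pos: [0.669, -0.0163, 0.0096]
eef_rot: [1.0, -0.008, 0.0, -0.0]
contact_force: [-1.1, -0.5, 6.9]
opening: 0.224
finger_force: 25.0
```

>>> {"op": "move_arm", "data": {
  "targets": [
    [[0.1, 0, 0, -60, 0, 0, 0], [0.1, 0, 0, -120, 0, 0, 0], [0.1, -15, -40, -150, 0, 0, 0], [0.1, -35, -98, -150, 0, 0, 0], [0.1, -55, -156, -150, 0, 0, 0], [0.1, -75, -214, -150, 0, 0, 0], [0.1, -95, -272, -150, 0, 0, 0], [0.1, -115, -330, -150, 0, 0, 0], [0.1, -125, -380, -150, 0, 0, 0], [0.1, -125, -399, -150, 0, 0, 0]]
  ]
}}

```text
clock: 18.48
tool_pos: [0.5473, 0.3895, 0.1586]
eef_rot: [1.0, -0.005, -0.001, -0.002]
contact_force: [0.6, -0.6, -0.5]
opening: 0.225
finger_force: 25.0
```

```bash
python3 - <<'E'
from m import *
go((.538,.377,.068),0)
im,ci=snap('top','t8');print(fitpot(im,ci,(.5406,.3755)))
E
```

```text
t 18.48 tcp [0.5473 0.3895 0.1586] q [ 1.     -0.0051 -0.0014 -0.0017] F [ 0.6 -0.6 -0.5] op 0.225 ff 24.998963177204132
[-0.7   0.84  0.03  1.49 -0.04  0.81 -2.24]
go [-8.9 12.9 90.6] yaw now -0.59 ('az', np.float64(-0.6))
(array([0.5404, 0.375 ]), np.float64(-38.8))
```

>>> {"op": "move_arm", "data": {
  "targets": [
    [[0.1, -6, 7, 0, 0, 0, 0], [0.1, -6, 7, 40, 0, 0, 0], [0.1, -6, 7, 80, 0, 0, 0], [0.1, -6, 7, 90, 0, 0, 0], [0.1, -6, 7, 90, 0, 0, 0], [0.36, -6, 7, 90, 0, 0, 0], [0.36, -6, 7, 90, 0, 0, 0], [0.36, -6, 7, 40, 0, 0, 0], [0.36, -6, 7, -20, 0, 0, 0], [0.5, -6, 60, -60, 0, 0, 0]]
  ]
}}

```text
clock: 19.77
tool_pos: [0.5433, 0.3332, 0.2203]
eef_rot: [1.0, -0.005, 0.002, -0.004]
contact_force: [-0.0, -1.0, 0.9]
opening: 0.449
finger_force: 0.0
```

>>> {"op": "move_arm", "data": {
  "targets": [
    [[0.6, 5, 60, -40, 0, 0, 0], [0.7, 10, 120, -40, 0, 0, 0], [0.8, 15, 180, -40, 0, 0, 0], [0.8, 20, 240, -40, 0, 0, 0], [0.8, 25, 300, -40, 0, 0, 0], [0.8, 25, 360, -40, 0, 0, 0], [0.8, 25, 420, -40, 0, 0, 0], [0.8, 25, 420, -40, 0, 0, 0]]
  ]
}}

```text
clock: 20.78
tool_pos: [0.5605, -0.1002, 0.257]
eef_rot: [1.0, -0.014, 0.0, 0.002]
contact_force: [0.2, 0.9, 1.1]
opening: 0.802
finger_force: 0.0
```

```bash
python3 - <<'E'
from m import *
st()
im,ci=snap('top','t9');im2,ci2=snap('scene','s9');im3,ci3=snap('wrist','w9')
A=cv2.resize(cv2.cvtColor(im,4)[150:290,135:255],None,fx=2.5,fy=2.5,interpolation=2)
C=cv2.cvtColor(im3,4)[:350]
C=cv2.resize(C,(500,273)); C=np.vstack([C,np.zeros((77,500,3),np.uint8)])
cv2.imwrite('pics/c4.png',np.hstack([A,C]))
# lid
def knob(im,ci):
    H,S,V=masks(im)
    for c,s,m in comps((V<60),15):
        p=px2w(ci,*c,.146)
        if abs(p[0]-.57)<.1 and abs(p[1]+.25)<.08: print('knob',c,s[4],p.round(4))
for i,c in((load('top0'),ci),(im,ci),(load('scene0'),ci2),(im2,ci2)): knob(i,c); print(fitpot(i,c,(.54,.3755 if c is ci else .378)))
E
```

```text
t 20.77 tcp [ 0.5605 -0.1002  0.257 ] q [ 0.9999 -0.0136  0.      0.0019] F [0.2 0.9 1.1] op 0.802 ff 0.0
[ 0.1   0.59 -0.01  1.72  0.01  0.83 -1.51]
(array([0.5236, 0.3686]), np.float64(-1.5))
(array([0.5407, 0.3755]), np.float64(-55.5))
knob [236.68918919 149.34459459] 148 [ 0.5703 -0.2414  0.146 ]
(array([0.544 , 0.3771]), np.float64(-2.2))
knob [236.6462585  149.32653061] 147 [ 0.5703 -0.2416  0.146 ]
(array([0.5365, 0.3776]), np.float64(-53.1))
```

View pics/c4.png

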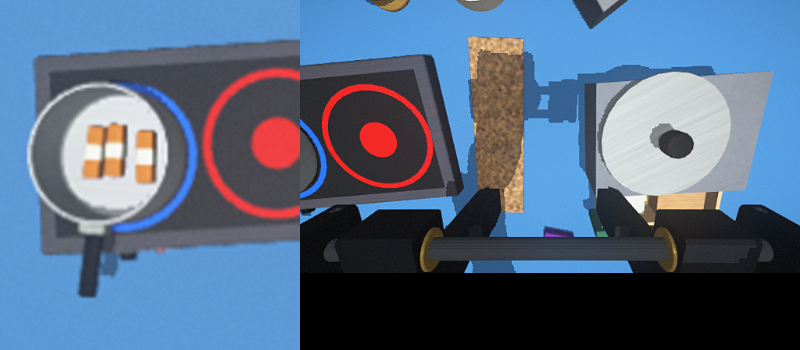

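All three sticks lie flat in the pot. Now I'll fit the lid disc.

```bash
cat >> m.py <<'E'
def fitdisc(im,ci,c0,z,rad=.083,n=6):
    g=cv2.cvtColor(im,cv2.COLOR_RGB2GRAY).astype(float)
    f=lambda c:-np.clip(score(g,ci,c,rad-.0025,z)-score(g,ci,c,rad+.0025,z),-15,30).mean()
    b=min(((f((c0[0]+i*.003,c0[1]+j*.003)),i,j) for i in range(-n,n+1) for j in range(-n,n+1)))
    x0=(c0[0]+b[1]*.003,c0[1]+b[2]*.003)
    s=minimize(f,x0,method='Nelder-Mead',options=dict(initial_simplex=[x0,(x0[0]+.002,x0[1]),(x0[0],x0[1]+.002)],xatol=1e-4))
    return s.x.round(4),round(s.fun,1)
E
python3 - <<'E'
from m import *
for n,f in(('top','top0'),('scene','scene0'),('top','t9'),('scene','s9')): print(n,fitdisc(load(f),r.camera_info(n),(.571,-.244),.117))
go((.571,-.244,.14),0)
E
```

```text
top (array([ 0.5722, -0.2457]), np.float64(-29.9))
scene (array([ 0.569 , -0.2431]), np.float64(-24.9))
top (array([ 0.5726, -0.2443]), np.float64(-14.5))
scene (array([ 0.569 , -0.2431]), np.float64(-24.9))
t 20.93 tcp [ 0.5616 -0.0913  0.2566] q [ 1.0e+00 -7.4e-03 -1.0e-04 -9.0e-04] F [-0.3  0.3 -0.4] op 0.8 ff 0.0
[ 0.09  0.59 -0.02  1.72  0.01  0.83 -1.51]
go [ 11.7 152.8 116.3] yaw now -0.85 ('az', np.float64(-0.9))
```

>>> {"op": "move_arm", "data": {
  "targets": [
    [[0.8, 4, 60, 0, 0, 0, -0.9], [0.8, 8, 115, 0, 0, 0, -0.9], [0.8, 12, 153, 0, 0, 0, -0.9], [0.75, 12, 153, 50, 0, 0, -0.9], [0.7, 12, 153, 90, 0, 0, -0.9], [0.65, 12, 153, 90, 0, 0, -0.9]]
  ],
  "newtons": 40
}}

```text
clock: 21.68
tool_pos: [0.5695, -0.2424, 0.1634]
eef_rot: [1.0, 0.002, -0.003, -0.002]
contact_force: [-0.2, -0.2, 0.3]
opening: 0.653
finger_force: 0.0
```

```bash
python3 - <<'E'
from m import *
go((.5706,-.2443,.1255),0)
im,ci=snap('scene');print(fitdisc(im,ci,(.569,-.243),.117))
E
```

```text
t 21.68 tcp [ 0.5695 -0.2424  0.1634] q [ 1.      0.0016 -0.0035 -0.0021] F [-0.2 -0.2  0.3] op 0.653 ff 0.0
[ 0.35  0.77 -0.03  1.65  0.03  0.72 -1.27]
go [ 1.4  2.1 37.9] yaw now 0.18 ('az', np.float64(0.2))
(array([ 0.5687, -0.2436]), np.float64(-13.9))
```

>>> {"op": "move_arm", "data": {
  "targets": [
    [[0.65, 1, 2, 20, 0, 0, 0], [0.6, 1, 2, 37, 0, 0, 0], [0.55, 1, 2, 38, 0, 0, 0], [0.2, 1, 2, 38, 0, 0, 0], [0.2, 1, 2, 38, 0, 0, 0], [0.2, 1, 2, 38, 0, 0, 0], [0.2, 1, 2, 38, 0, 0, 0], [0.2, 1, 2, 38, 0, 0, 0]]
  ],
  "newtons": 40
}}

```text
clock: 22.72
tool_pos: [0.5723, -0.2477, 0.1288]
eef_rot: [1.0, -0.0, 0.0, -0.0]
contact_force: [-0.2, 1.5, 5.7]
opening: 0.352
finger_force: 40.0
```

>>> {"op": "move_arm", "data": {
  "targets": [
    [[0.2, 0, 0, -20, 0, 0, 0], [0.2, 0, 0, -50, 0, 0, 0], [0.2, 0, 0, -90, 0, 0, 0], [0.2, 0, -20, -110, 0, 0, 0], [0.2, 0, -40, -110, 0, 0, 0], [0.2, 0, -60, -110, 0, 0, 0], [0.2, 0, -60, -110, 0, 0, 0]]
  ]
}}

```text
clock: 23.6
tool_pos: [0.5713, -0.184, 0.2365]
eef_rot: [1.0, 0.002, -0.002, -0.002]
contact_force: [0.4, 0.3, -1.1]
opening: 0.352
finger_force: 40.0
```

```bash
python3 - <<'E'
from m import *
s=go((.538,.377,.24),0)
tz=r.get_state()['tool_pos'][2]
for n,c0 in(('top',(.5406,.3755)),('scene',(.536,.378))):
    im,ci=snap(n);print(n,fitpot(im,ci,c0),fitdisc(im,ci,r.get_state()['tool_pos'][:2],tz-.0085))
E
```

```text
t 23.6 tcp [ 0.5713 -0.184   0.2365] q [ 1.      0.0022 -0.0021 -0.0016] F [ 0.4  0.3 -1.1] op 0.352 ff 40.000048633664846
[ 0.25  0.66 -0.03  1.65  0.02  0.84 -1.35]
go [ -30.9 -561.1   -1.6] yaw now 0.25 ('az', np.float64(0.3))
top (array([0.5407, 0.3755]), np.float64(-55.8)) (array([ 0.5724, -0.1865]), np.float64(-5.9))
scene (array([0.5365, 0.3776]), np.float64(-53.1)) (array([ 0.5679, -0.1826]), np.float64(-7.8))
```

>>> {"op": "move_arm", "data": {
  "targets": [
    [[0.2, -1, -20, -5, 0, 0, 0], [0.2, -4, -60, -10, 0, 0, 0], [0.2, -7, -115, -10, 0, 0, 0], [0.2, -10, -170, -10, 0, 0, 0], [0.2, -13, -225, -10, 0, 0, 0], [0.2, -16, -280, -10, 0, 0, 0], [0.2, -19, -335, -10, 0, 0, 0], [0.2, -22, -390, -10, 0, 0, 0], [0.2, -25, -445, -10, 0, 0, 0], [0.2, -28, -490, -10, 0, 0, 0]]
  ]
}}

```text
clock: 24.95
tool_pos: [0.5428, 0.3057, 0.2485]
eef_rot: [1.0, 0.001, -0.001, -0.001]
contact_force: [0.9, -0.7, -1.2]
opening: 0.353
finger_force: 40.0
```

>>> {"op": "move_arm", "data": {
  "targets": [
    [[0.2, -2, -40, 0, 0, 0, 0], [0.2, -3, -65, 0, 0, 0, 0], [0.2, -3, -70, 0, 0, 0, 0], [0.2, -3, -70, 0, 0, 0, 0], [0.2, -3, -70, 0, 0, 0, 0]]
  ]
}}

```text
clock: 25.58
tool_pos: [0.5417, 0.3702, 0.2485]
eef_rot: [1.0, -0.002, -0.001, 0.0]
contact_force: [-0.1, 0.1, -1.3]
opening: 0.352
finger_force: 40.0
```

```bash
python3 - <<'E'
from m import *
go((.5390,.377,.1385),0)
p=r.get_state()['tool_pos']
for n,c0 in(('top',(.5406,.3755)),('scene',(.536,.378))):
    im,ci=snap(n,n+'10');print(n,fitpot(im,ci,c0),fitdisc(im,ci,p[:2],p[2]-.0115))
im,ci=snap('wrist','w10')
a=load('top10')[130:290,110:290];b=load('scene10')[120:320,400:640]
cv2.imwrite('pics/c5.png',cv2.cvtColor(np.hstack([cv2.resize(a,(405,360)),cv2.resize(b,(395,360))]),4))
E
```

```text
t 25.57 tcp [0.5417 0.3702 0.2485] q [ 1.0e+00 -1.5e-03 -5.0e-04  3.0e-04] F [-0.1  0.1 -1.3] op 0.352 ff 39.999833442270756
[-0.69  0.72  0.04  1.46 -0.03  0.97 -2.22]
go [ -2.6  -6.9 110. ] yaw now -0.18 ('az', np.float64(-0.2))
top (array([0.5317, 0.3755]), np.float64(-9.7)) (array([0.5399, 0.359 ]), np.float64(-12.4))
scene (array([0.5372, 0.3782]), np.float64(-15.2)) (array([0.537 , 0.3693]), np.float64(-8.5))
```

View pics/c5.png

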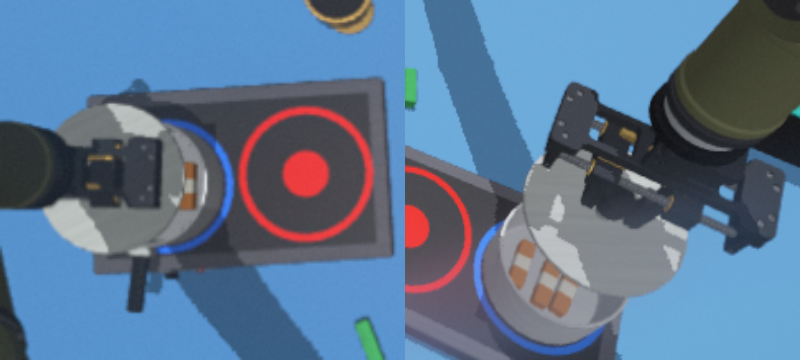

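The lid is level in the gripper, above the pot and about 7 mm short in y. I'll correct that and lower in stages.

>>> {"op": "move_arm", "data": {
  "targets": [
    [[0.2, -2, -6, 0, 0, 0, 0], [0.2, -2, -7, 25, 0, 0, 0], [0.2, -2, -7, 50, 0, 0, 0], [0.2, -2, -7, 75, 0, 0, 0], [0.2, -2, -7, 85, 0, 0, 0], [0.2, -2, -7, 85, 0, 0, 0], [0.2, -2, -7, 85, 0, 0, 0]]
  ]
}}

```text
clock: 26.6
tool_pos: [0.5397, 0.3798, 0.1645]
eef_rot: [1.0, -0.0, 0.0, -0.001]
contact_force: [-0.4, -0.2, -0.4]
opening: 0.356
finger_force: 40.0
```

```bash
python3 - <<'E'
from m import *
go((.5390,.377,.1385),0)
p=r.get_state()['tool_pos']
for n,c0 in(('top',(.5406,.3755)),('scene',(.536,.378))):
    im,ci=snap(n,n+'11');print(n,fitdisc(im,ci,p[:2],p[2]-.0115,n=3))
E
```

```text
t 26.6 tcp [0.5397 0.3798 0.1645] q [ 1.e+00 -3.e-04  3.e-04 -1.e-03] F [-0.4 -0.2 -0.4] op 0.356 ff 40.00000063329935
[-0.7   0.82  0.03  1.53 -0.03  0.79 -2.22]
go [-0.7  2.8 26. ] yaw now -0.03 ('az', np.float64(-0.0))
top (array([0.5386, 0.3706]), np.float64(-19.6))
scene (array([0.5512, 0.3757]), np.float64(-10.9))
```

>>> {"op": "move_arm", "data": {
  "targets": [
    [[0.2, 0, 2, 6, 0, 0, 0], [0.2, 0, 2, 6, 0, 0, 0], [0.2, 0, 2, 6, 0, 0, 0]]
  ]
}}

```text
clock: 27.08
tool_pos: [0.539, 0.3772, 0.1574]
eef_rot: [1.0, -0.0, -0.001, -0.0]
contact_force: [1.2, -0.3, -1.3]
opening: 0.352
finger_force: 40.0
```

```bash
python3 - <<'E'
from m import *
go((.5390,.377,.1385),0)
im,ci=snap('scene','s12'); im2,ci2=snap('top','t12')
a=load('t12')[150:270,130:265];b=load('s12')[170:320,420:600]
cv2.imwrite('pics/c6.png',cv2.cvtColor(np.hstack([cv2.resize(a,(378,336)),cv2.resize(b,(403,336))]),4))
E
```

```text
t 27.07 tcp [0.539  0.3772 0.1574] q [ 1.e+00 -3.e-04 -6.e-04 -3.e-04] F [ 1.2 -0.3 -1.3] op 0.352 ff 39.999998174607754
[-0.7   0.83  0.03  1.54 -0.03  0.78 -2.22]
go [ 0.   0.2 18.9] yaw now -0.04 ('az', np.float64(-0.0))
```

View pics/c6.png

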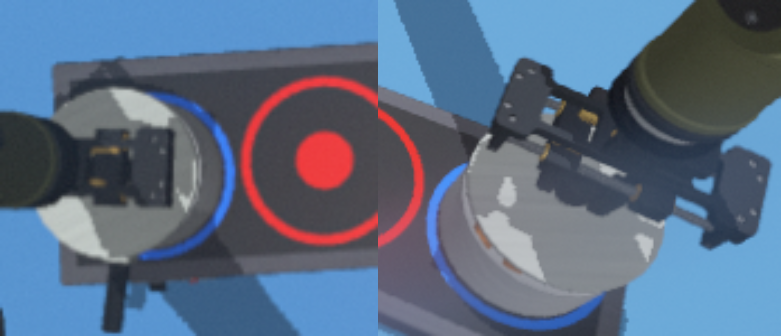

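The lid is held level just above the rim and concentric with the pot. I'll lower it until there is contact.

>>> {"op": "move_arm", "data": {
  "targets": [
    [[0.2, 0, 0, 5, 0, 0, 0], [0.2, 0, 0, 10, 0, 0, 0], [0.2, 0, 0, 14, 0, 0, 0], [0.2, 0, 0, 17, 0, 0, 0], [0.2, 0, 0, 19, 0, 0, 0], [0.2, 0, 0, 19, 0, 0, 0]]
  ]
}}

```text
clock: 27.92
tool_pos: [0.5389, 0.3772, 0.1388]
eef_rot: [1.0, -0.0, -0.001, -0.0]
contact_force: [-0.7, -0.8, 2.7]
opening: 0.352
finger_force: 40.0
```

>>> {"op": "move_arm", "data": {
  "targets": [
    [[0.2, 0, 0, 1, 0, 0, 0], [0.2, 0, 0, 1, 0, 0, 0], [0.5, 0, 0, 1, 0, 0, 0], [0.55, 0, 0, 1, 0, 0, 0], [0.6, 0, 0, 1, 0, 0, 0], [0.6, 0, 0, -40, 0, 0, 0], [0.6, 0, 0, -80, 0, 0, 0], [0.6, -20, 50, -80, 0, 0, 0], [0.6, -40, 110, -80, 0, 0, 0], [0.6, -60, 170, -80, 0, 0, 0]]
  ]
}}

```text
clock: 29.18
tool_pos: [0.479, 0.207, 0.2185]
eef_rot: [1.0, -0.0, -0.0, -0.0]
contact_force: [1.3, -0.4, 0.0]
opening: 0.603
finger_force: 0.0
```

```bash
python3 - <<'E'
from m import *
go((.419,.388,.13),-5.5)
for n,c0 in(('top',(.5406,.3755)),('scene',(.536,.378))):
    im,ci=snap(n,n+'13')
    for z in (.122,.127,.132): print(n,z,fitdisc(im,ci,c0,z))
    H,S,V=masks(im)
    for c,s,m in comps(V<60,15):
        p=px2w(ci,*c,.164); h=px2w(ci,*c,.103)
        if np.hypot(p[0]-.538,p[1]-.377)<.03: print(' knob',s[4],p.round(4))
        if abs(h[0]-.42)<.03 and abs(h[1]-.39)<.03: print(' handle',s[4],h.round(4))
    print(spot(im,ci,'blue'))
a=load('top13')[150:270,130:265];b=load('scene13')[170:320,420:600]
cv2.imwrite('pics/c7.png',cv2.cvtColor(np.hstack([cv2.resize(a,(378,336)),cv2.resize(b,(403,336))]),4))
E
```

```text
t 29.18 tcp [0.479  0.207  0.2185] q [ 1.e+00 -0.e+00 -1.e-04 -3.e-04] F [ 1.3 -0.4  0. ] op 0.603 ff 0.0
[-0.5   0.58  0.01  1.9  -0.01  0.66 -2.05]
go [ -60.  -180.9   88.6] yaw now -0.01 ('az', np.float64(5.5))
top 0.122 (array([0.542 , 0.3772]), np.float64(-18.3))
top 0.127 (array([0.5405, 0.3756]), np.float64(-18.3))
top 0.132 (array([0.5385, 0.374 ]), np.float64(-18.3))
 knob 19 [0.5422 0.3606 0.164 ]
[]
scene 0.122 (array([0.5329, 0.3808]), np.float64(-29.5))
scene 0.127 (array([0.5355, 0.3791]), np.float64(-29.3))
scene 0.132 (array([0.5386, 0.3774]), np.float64(-28.9))
 handle 24 [0.3901 0.3845 0.103 ]
[]
```

View pics/c7.png

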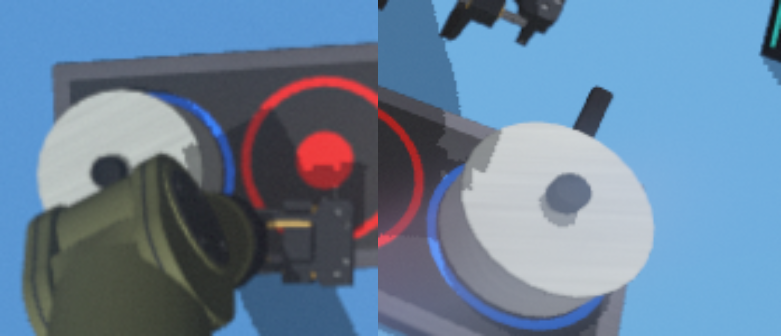

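The lid sits flat on the pot and its fitted position and height match a full seat. I'll return to the handle.

>>> {"op": "move_arm", "data": {
  "targets": [
    [[0.6, -20, -60, 0, 0, 0, 5.5], [0.6, -40, -120, 0, 0, 0, 5.5], [0.6, -60, -181, 0, 0, 0, 5.5], [0.6, -60, -181, 30, 0, 0, 5.5], [0.6, -60, -181, 70, 0, 0, 5.5], [0.6, -60, -181, 70, 0, 0, 5.5]]
  ]
}}

```text
clock: 30.02
tool_pos: [0.4177, 0.3889, 0.1462]
eef_rot: [0.999, -0.048, -0.003, 0.002]
contact_force: [-0.7, -0.1, -0.2]
opening: 0.604
finger_force: 0.0
```

```bash
python3 - <<'E'
from m import *
go((.4183,.3882,.081),-5.5)
for n,c0 in(('top',(.5406,.3755)),('scene',(.536,.378))):
    im,ci=snap(n,n+'14'); print(n,fitdisc(im,ci,c0,.127))
im,ci=snap('wrist','w14')
H,S,V=masks(im);h=w2px(ci,(.4183,.3882,.103));print(h)
print(V[int(h[1]),int(h[0])-60:int(h[0])+60:4])
E
```

```text
t 30.02 tcp [0.4177 0.3889 0.1462] q [ 0.9988 -0.0478 -0.0027  0.0019] F [-0.7 -0.1 -0.2] op 0.604 ff 0.0
[-0.86  0.75  0.06  1.82 -0.08  0.58 -2.42]
go [ 1.   0.4 65.2] yaw now -5.49 ('az', np.float64(0.0))
top (array([0.538 , 0.3736]), np.float64(-28.8))
scene (array([0.5364, 0.3772]), np.float64(-24.0))
[322.28477108 227.77037356]
[223 223 223 224 225 159 137 140 134 139 136 145  43  46  42  47  46  42
  64 139 133 133 136 136 136 135 137 134 132 140]
```

>>> {"op": "move_arm", "data": {
  "targets": [
    [[0.6, 1, 0, 35, 0, 0, 0], [0.6, 1, 0, 65, 0, 0, 0], [0.6, 1, 0, 65, 0, 0, 0], [0.1, 1, 0, 65, 0, 0, 0], [0.1, 1, 0, 65, 0, 0, 0], [0.1, 1, 0, 65, 0, 0, 0], [0.1, 1, 0, 65, 0, 0, 0], [0.1, 1, 0, 65, 0, 0, 0]]
  ],
  "newtons": 35
}}

```text
clock: 31.18
tool_pos: [0.4206, 0.3895, 0.0843]
eef_rot: [0.999, -0.049, -0.0, -0.0]
contact_force: [-0.7, -0.9, 6.0]
opening: 0.22
finger_force: 35.0
```

```bash
python3 - <<'E'
from m import *
p=r.get_state()['tool_pos']; go((p[0]+.5568-.5383,p[1]+.192-.3768,p[2]))
for n,c0 in(('top',(.5406,.3755)),('scene',(.536,.378))):
    im,ci=snap(n); print(n,fitdisc(im,ci,c0,.127))
E
```

```text
t 31.18 tcp [0.4206 0.3895 0.0843] q [ 9.988e-01 -4.860e-02 -4.000e-04 -4.000e-04] F [-0.7 -0.9  6. ] op 0.22 ff 34.994080904871225
[-0.85  0.85  0.05  1.85 -0.08  0.45 -2.42]
go [ 36.4 182.1  -0.2] yaw now -5.57 
top (array([0.5378, 0.3739]), np.float64(-29.0))
scene (array([0.5362, 0.3773]), np.float64(-25.5))
```

>>> {"op": "move_arm", "data": {
  "targets": [
    [[0.1, 2, 10, 0, 0, 0, 0], [0.1, 6, 30, 0, 0, 0, 0], [0.1, 11, 54, 0, 0, 0, 0], [0.1, 16, 78, 0, 0, 0, 0], [0.1, 21, 102, 0, 0, 0, 0], [0.1, 26, 126, 0, 0, 0, 0], [0.1, 31, 150, 0, 0, 0, 0], [0.1, 34, 170, 0, 0, 0, 0], [0.1, 36, 182, 0, 0, 0, 0], [0.1, 36, 182, 0, 0, 0, 0]]
  ]
}}

```text
clock: 32.52
tool_pos: [0.4402, 0.2053, 0.0842]
eef_rot: [0.999, -0.048, 0.001, -0.001]
contact_force: [2.1, 1.1, 6.7]
opening: 0.222
finger_force: 35.0
```

```bash
cat > chk.py <<'E'
from m import *
import sys
st()
for n,c0 in(('top',(.559,.191)),('scene',(.5545,.193))):
    im,ci=snap(n,n+sys.argv[1]); print(n,fitdisc(im,ci,c0,.127),spot(im,ci,'red'))
E
python3 chk.py 15; cat > crop.py <<'E'
from m import *
import sys
k=sys.argv[1]
a=load('top'+k)[150:280,135:300];b=load('scene'+k)[170:320,330:520]
cv2.imwrite(f'pics/cc{k}.png',cv2.cvtColor(np.hstack([cv2.resize(a,(400,315)),cv2.resize(b,(399,315))]),4))
E
python3 crop.py 15
```

```text
t 32.52 tcp [0.4402 0.2053 0.0842] q [ 9.988e-01 -4.840e-02  9.000e-04 -1.300e-03] F [2.1 1.1 6.7] op 0.222 ff 35.00899985432625
[-0.53  0.79 -0.01  2.11  0.01  0.24 -2.21]
top (array([0.5568, 0.1924]), np.float64(-30.0)) [(242, array([0.5482, 0.1284]), array([0.5592, 0.1909]), np.float64(0.0024))]
scene (array([0.556, 0.195]), np.float64(-30.0)) [(230, array([0.6054, 0.138 ]), array([0.5542, 0.1928]), np.float64(0.0023))]
```

View pics/cc15.png

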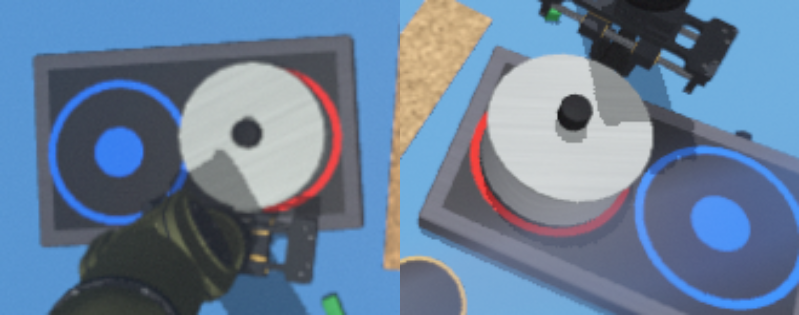

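The pot is on the red ring, within about 2 mm. I'll make a tiny correction in y, release and back up.

>>> {"op": "move_arm", "data": {
  "targets": [
    [[0.1, 0, 1.5, 0, 0, 0, 0], [0.1, 0, 1.5, 0, 0, 0, 0], [0.1, 0, 1.5, 0, 0, 0, 0], [0.5, 0, 1.5, 0, 0, 0, 0], [0.5, 0, 1.5, 0, 0, 0, 0], [0.55, 0, 1.5, -50, 0, 0, 0], [0.55, 0, 1.5, -110, 0, 0, 0], [0.55, 0, 60, -150, 0, 0, -5.5], [0.55, 0, 120, -150, 0, 0, -5.5], [0.55, 0, 180, -150, 0, 0, -5.5]]
  ]
}}

```text
clock: 33.88
tool_pos: [0.4215, 0.026, 0.2338]
eef_rot: [1.0, -0.0, 0.0, -0.0]
contact_force: [0.2, -1.2, -0.4]
opening: 0.548
finger_force: 0.0
```

```bash
python3 chk.py 16; python3 - <<'E'
from m import *
# drawer bar in both cameras: triangulate its end points later; print light-grey pixels near
for n in ('top','scene'):
    im=load(n+'16');ci=r.camera_info(n);H,S,V=masks(im)
    for z in (.05,):
        u,v=w2px(ci,(.36,-.285,z)).astype(int); print(n,u,v)
        m=np.zeros(V.shape,bool); w=(S<60)&(V>120)&(V<250)
        m[v-25:v+25,u-35:u+35]=w[v-25:v+25,u-35:u+35]
        for c,s,_ in comps(m,15): print(c.round(1),s)
A=load('scene16')[80:200,150:330]
cv2.imwrite('pics/d16.png',cv2.cvtColor(cv2.resize(A,None,fx=4,fy=4,interpolation=2),4))
E
```

```text
t 33.88 tcp [0.4215 0.026  0.2338] q [ 1.e+00 -0.e+00  1.e-04 -3.e-04] F [ 0.2 -1.2 -0.4] op 0.548 ff 0.0
[-0.12  0.44 -0.07  2.15  0.06  0.54 -1.81]
top (array([0.5574, 0.1927]), np.float64(-30.0)) [(227, array([0.5491, 0.1302]), array([0.5592, 0.1909]), np.float64(0.0023))]
scene (array([0.5545, 0.196 ]), np.float64(-30.0)) [(230, array([0.6055, 0.1381]), array([0.5542, 0.1928]), np.float64(0.0023))]
top 406 276
[387.8 253.9] [378 251  22   7 143]
[405.1 274.1] [385 264  41  15 192]
scene 274 113
[276.1 111.4] [258 104  37  17 154]
[260.7 134. ] [239 127  52  11 296]
```

```bash
python3 - <<'E'
from m import *
def prof(im,ci,c):
    S=cv2.cvtColor(im,cv2.COLOR_RGB2HSV).astype(float); f=im.astype(float); red=np.clip(f[...,0]-f[...,1:].max(2),0,None)
    out=[]
    for a in range(0,360,15):
        t=np.radians(np.arange(a-5,a+6,2.)); rr=np.arange(.070,.1,.0005)
        P=np.array([w2px(ci,(c[0]+q*np.cos(x),c[1]+q*np.sin(x),.035)) for x in t for q in rr])
        out.append(map_coordinates(red,[P[:,1],P[:,0]],order=1).reshape(len(t),-1).sum(1).mean())
    return np.array(out)
for n,b,c in(('top','t2',(.5592,.1908)),('scene','s2',(.5544,.1930))):
    ci=r.camera_info(n);x=prof(load(n+'16'),ci,c)/prof(load(b),ci,c)
    print(n,[(a,round(float(v)*9,1)) for a,v in zip(range(0,360,15),x)])
E
```

```text
top [(0, 0.0), (15, 0.0), (30, 0.0), (45, 0.0), (60, 0.0), (75, 0.0), (90, 0.0), (105, 0.0), (120, 0.0), (135, 0.0), (150, 0.0), (165, 0.0), (180, 4.2), (195, 8.4), (210, 5.3), (225, 4.8), (240, 4.8), (255, 6.3), (270, 8.9), (285, 8.8), (300, 8.8), (315, 8.3), (330, 5.3), (345, 1.2)]
scene [(0, 4.7), (15, 3.8), (30, 3.3), (45, 3.3), (60, 3.3), (75, 3.0), (90, 2.4), (105, 0.0), (120, 0.0), (135, 0.0), (150, 0.0), (165, 0.0), (180, 0.0), (195, 0.0), (210, 0.0), (225, 0.0), (240, 0.0), (255, 0.7), (270, 8.4), (285, 9.0), (300, 9.0), (315, 8.9), (330, 7.5), (345, 5.8)]
```

View pics/d16.png

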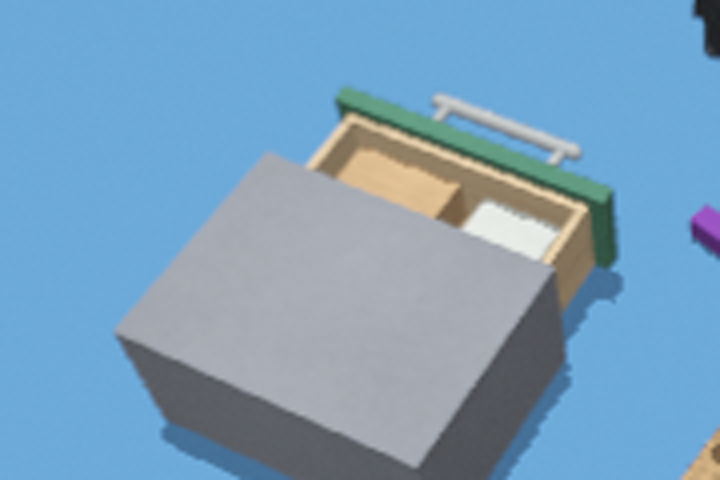

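```bash
python3 - <<'E'
from m import *
def prof(im,ci,c):
    f=im.astype(float); red=np.clip(f[...,0]-f[...,1:].max(2),0,None)
    out=[]
    for a in range(0,360,15):
        t=np.radians(np.arange(a-5,a+6,2.)); rr=np.arange(.070,.1,.0005)
        P=np.array([w2px(ci,(c[0]+q*np.cos(x),c[1]+q*np.sin(x),.035)) for x in t for q in rr])
        p=map_coordinates(red,[P[:,1],P[:,0]],order=1).reshape(len(t),-1).mean(0)
        out.append((p.sum()*.5/max(p.max(),15),p.max(),(p*rr).sum()/max(p.sum(),1)))
    return np.array(out)
for n,b,c in(('top','t2',(.5592,.1908)),('scene','s2',(.5544,.1930))):
    ci=r.camera_info(n);x=prof(load(n+'16'),ci,c);y=prof(load(b),ci,c)
    print(n);print([(a,*np.round(v[:2],1).tolist(),round(w[0],1),round((v[2]-w[2])*1000,1)) for a,v,w in zip(range(0,360,15),x,y) if v[1]>20])
def tri(a,b):
    def ray(ci,u,v):
        c=-np.array(ci['R']).T@ci['t']; d=px2w(ci,u,v,0)-c; return c,d/np.linalg.norm(d)
    c1,d1=ray(r.camera_info('top'),*a);c2,d2=ray(r.camera_info('scene'),*b)
    A=np.c_[d1,-d2];s=np.linalg.lstsq(A,c2-c1,rcond=None)[0];p,q=c1+s[0]*d1,c2+s[1]*d2
    return ((p+q)/2).round(4),np.linalg.norm(p-q).round(4)
print('bar ends',tri((386.2,277.2),(295,118.7)),tri((426.2,275.7),(260,105)),'mid',tri((406.2,276.5),(277.5,112)))
ct=r.camera_info('top')
f=lambda x,y,z:px2w(ct,340+(x+.5)/4-.5,160+(y+.5)/4-.5,z).round(4)
print('unit top corners',[f(*p,.1) for p in((101,71),(412,63),(424,294),(112,304))],'front top',f(113,405,.095),f(416,395,.095))
E
```

```text
top
[(180, 7.1, 113.7, np.float64(10.0), np.float64(1.9)), (195, 9.8, 170.6, np.float64(10.3), np.float64(0.3)), (210, 9.7, 109.1, np.float64(10.4), np.float64(-0.1)), (225, 9.2, 97.6, np.float64(9.9), np.float64(0.1)), (240, 9.4, 100.5, np.float64(10.2), np.float64(-0.0)), (255, 10.0, 123.2, np.float64(10.4), np.float64(-0.2)), (270, 9.9, 170.1, np.float64(10.0), np.float64(0.0)), (285, 9.9, 169.1, np.float64(9.9), np.float64(0.0)), (300, 10.2, 168.9, np.float64(10.3), np.float64(0.0)), (315, 9.4, 165.8, np.float64(9.9), np.float64(0.3)), (330, 8.0, 127.9, np.float64(10.2), np.float64(1.4)), (345, 5.9, 38.8, np.float64(10.2), np.float64(2.9))]
scene
[(0, 8.7, 84.1, np.float64(9.3), np.float64(-0.1)), (15, 8.2, 62.9, np.float64(9.2), np.float64(-0.1)), (30, 7.8, 54.3, np.float64(9.2), np.float64(0.0)), (45, 8.1, 53.4, np.float64(9.4), np.float64(-0.1)), (60, 8.3, 52.0, np.float64(9.5), np.float64(-0.1)), (75, 7.5, 53.5, np.float64(9.3), np.float64(0.2)), (90, 6.2, 57.4, np.float64(9.5), np.float64(1.2)), (255, 4.8, 28.0, np.float64(9.6), np.float64(3.3)), (270, 8.9, 176.9, np.float64(9.6), np.float64(0.3)), (285, 9.7, 177.3, np.float64(9.7), np.float64(0.0)), (300, 9.8, 176.9, np.float64(9.8), np.float64(0.0)), (315, 9.6, 175.4, np.float64(9.8), np.float64(0.1)), (330, 8.9, 159.9, np.float64(9.8), np.float64(0.4)), (345, 9.4, 109.1, np.float64(9.7), np.float64(0.0))]
bar ends (array([ 0.3578, -0.2208,  0.0596]), np.float64(0.0087)) (array([ 0.3629, -0.3361,  0.0609]), np.float64(0.01)) mid (array([ 0.3599, -0.2785,  0.059 ]), np.float64(0.0098))
unit top corners [array([ 0.6433, -0.1558,  0.1   ]), array([ 0.6524, -0.3762,  0.1   ]), array([ 0.4896, -0.3841,  0.1   ]), array([ 0.48  , -0.1646,  0.1   ])] front top [ 0.4094 -0.1665  0.095 ] [ 0.4185 -0.3801  0.095 ]
```

Ring coverage shows the pot centred to within about 2 mm. The drawer front is near x≈0.40 and its bar near x≈0.36. I'll push the upper front panel with shut fingers, coming down between bar and front.

>>> {"op": "move_arm", "data": {
  "targets": [
    [[0.2, 10, 60, 0, 0, 0, 0], [0, 10, 120, 0, 0, 0, -2.5], [0, 0, 180, 0, 0, 0, -2.5], [0, -15, 240, 20, 0, 0, -2.5], [0, -35, 290, 50, 0, 0, -2.5], [0, -43, 304, 80, 0, 0, -2.5], [0, -43, 304, 80, 0, 0, -2.5]]
  ]
}}

```text
clock: 34.85
tool_pos: [0.3763, -0.276, 0.1514]
eef_rot: [1.0, 0.02, -0.003, -0.002]
contact_force: [1.8, 0.9, 0.2]
opening: 0.004
finger_force: 0.0
```

```bash
python3 chk.py 17; python3 - <<'E'
from m import *
go((.379,-.278,.07),2.5)
im,ci=snap('wrist','w17')
for n,p in dict(barmid=(.361,-.280,.06),front=(.398,-.275,.095)).items(): print(n,w2px(ci,p).round())
E
```

```text
t 34.85 tcp [ 0.3763 -0.276   0.1514] q [ 0.9998  0.0201 -0.0031 -0.0016] F [1.8 0.9 0.2] op 0.004 ff 0.0
[ 0.6   0.64 -0.1   2.11  0.16  0.4  -1.16]
top (array([0.558, 0.192]), np.float64(-30.0)) [(253, array([0.5451, 0.1301]), array([0.5591, 0.1908]), np.float64(0.0025))]
scene (array([0.5545, 0.196 ]), np.float64(-30.0)) [(230, array([0.6053, 0.1379]), array([0.5542, 0.1928]), np.float64(0.0023))]
t 34.95 tcp [ 0.3792 -0.2748  0.1534] q [ 9.998e-01  2.230e-02 -5.000e-04 -9.000e-04] F [-0.2 -0.4 -0.7] op 0.005 ff 0.0
[ 0.6   0.64 -0.11  2.11  0.16  0.4  -1.16]
go [-0.3  3.3 83.4] yaw now 2.56 ('az', np.float64(0.1))
barmid [324. 224.]
front [321. 196.]
```

View pics/w17.png

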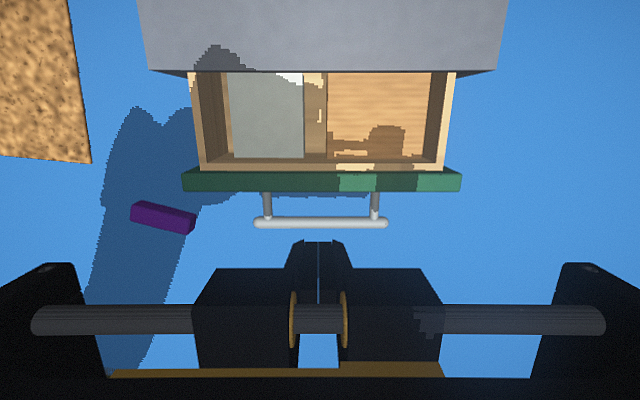

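The wrist view agrees with the estimates: bar at (321,223), front edge at y≈191. I'll descend into the gap.

>>> {"op": "move_arm", "data": {
  "targets": [
    [[0, 2, 3, 30, 0, 0, 0], [0, 2, 3, 55, 0, 0, 0], [0, 2, 3, 75, 0, 0, 0], [0, 2, 3, 82, 0, 0, 0], [0, 2, 3, 82, 0, 0, 0]]
  ]
}}

```text
clock: 35.62
tool_pos: [0.3814, -0.2783, 0.0717]
eef_rot: [1.0, 0.022, -0.0, -0.0]
contact_force: [-0.7, 0.2, -0.2]
opening: 0.002
finger_force: 0.0
```

>>> {"op": "move_arm", "data": {
  "targets": [
    [[0, 8, 0, 0, 0, 0, 0], [0, 18, 0, 0, 0, 0, 0], [0, 28, 0, 0, 0, 0, 0], [0, 38, 0, 0, 0, 0, 0], [0, 47, 0, 0, 0, 0, 0], [0, 55, 0, 0, 0, 0, 0], [0, 55, 0, 0, 0, 0, 0]]
  ]
}}

```text
clock: 36.5
tool_pos: [0.4369, -0.2764, 0.071]
eef_rot: [1.0, 0.022, 0.0, -0.0]
contact_force: [0.2, 0.3, -0.3]
opening: 0.009
finger_force: 0.0
```

>>> {"op": "move_arm", "data": {
  "targets": [
    [[0, 5, 0, 0, 0, 0, 0], [0, 10, 0, 0, 0, 0, 0], [0, 14, 0, 0, 0, 0, 0], [0, 17, 0, 0, 0, 0, 0], [0, 17, 0, 0, 0, 0, 0]]
  ]
}}

```text
clock: 37.12
tool_pos: [0.4531, -0.2758, 0.0711]
eef_rot: [1.0, 0.022, -0.0, -0.0]
contact_force: [-0.1, 0.1, 0.2]
opening: 0.003
finger_force: 0.0
```

```bash
python3 - <<'E'
from m import *
st()
im,ci=snap('wrist','w18'); cs,c2=snap('scene','scene18'); ct,c3=snap('top','top18')
A=cv2.resize(cv2.cvtColor(im,4)[:300],(427,200)); B=cv2.resize(cv2.cvtColor(cs,4)[80:200,150:330],(372,248)); A=np.vstack([A,np.zeros((48,427,3),np.uint8)])
cv2.imwrite('pics/d18.png',np.hstack([A,B]))
E
```

```text
t 37.12 tcp [ 0.4531 -0.2758  0.0711] q [ 9.998e-01  2.170e-02 -1.000e-04 -3.000e-04] F [-0.1  0.1  0.2] op 0.003 ff 0.0
[ 0.5   0.84 -0.07  1.98  0.16  0.33 -1.22]
```

View pics/d18.png

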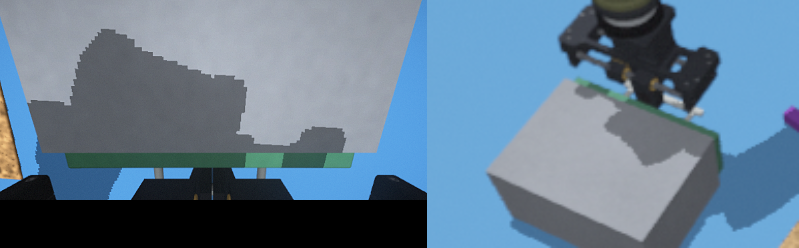

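The drawer is almost home, with the box covered and only the green front strip showing. I've now viewed 16 pictures, which is over the 14 limit, so I'll view no more and finish by force and numbers.

>>> {"op": "move_arm", "data": {
  "targets": [
    [[0, 2, 0, 0, 0, 0, 0], [0, 4, 0, 0, 0, 0, 0], [0, 6, 0, 0, 0, 0, 0], [0, 6, 0, 0, 0, 0, 0]]
  ]
}}

```text
clock: 37.78
tool_pos: [0.4569, -0.2756, 0.0709]
eef_rot: [1.0, 0.021, -0.002, -0.001]
contact_force: [-5.2, 0.3, 3.7]
opening: 0.005
finger_force: 2.4
```

Contact stop: x stays near 0.457, force −5 N. I'll press a little more to confirm the end stop.

>>> {"op": "move_arm", "data": {
  "targets": [
    [[0, 2, 0, 0, 0, 0, 0], [0, 4, 0, 0, 0, 0, 0], [0, 4, 0, 0, 0, 0, 0]]
  ]
}}

```text
clock: 38.15
tool_pos: [0.4569, -0.2756, 0.0708]
eef_rot: [1.0, 0.02, -0.006, -0.001]
contact_force: [-11.6, -0.2, 7.2]
opening: 0.008
finger_force: 5.5
```

The hard end stop is confirmed. I'll back off, retreat and check everything by numbers.

>>> {"op": "move_arm", "data": {
  "targets": [
    [[0, -8, 0, 0, 0, 0, 0], [0, -16, 0, 0, 0, 0, 0], [0, -16, 0, 0, 0, 0, 0], [0, -16, 0, -40, 0, 0, 0], [0, -16, 0, -100, 0, 0, 0], [0, -16, 0, -160, 0, 0, 0], [0, -16, 0, -180, 0, 0, 0], [0, -16, 0, -180, 0, 0, 0]]
  ]
}}

```text
clock: 39.15
tool_pos: [0.4482, -0.2766, 0.2527]
eef_rot: [1.0, 0.022, 0.002, 0.001]
contact_force: [0.1, 0.6, -0.4]
opening: 0.005
finger_force: 0.0
```

```bash
python3 chk.py 19; python3 - <<'E'
from m import *
for n in('top','scene'):
    im=load(n+'19');ci=r.camera_info(n);H,S,V=masks(im)
    g=(H>55)&(H<95)&(S>80)
    for c,s,m in comps(g,15):
        p=px2w(ci,*c,.09)
        if p[1]<-.1 and .3<p[0]<.6: P=pts(ci,m,.09);print(n,'front strip',s,P.min(0).round(3),P.max(0).round(3),p.round(4))
    b=load({'top':'top0','scene':'scene0'}[n])
    for nm,(x,y) in dict(tape=(.81,.007),vase=(.80,.15),cube=(.79,-.17)).items():
        u,v=w2px(ci,(x,y,.05)).astype(int);d=np.abs(im[v-22:v+22,u-25:u+25].astype(int)-b[v-22:v+22,u-25:u+25]).mean();print(n,nm,(u,v),round(d,2))
E
```

```text
t 39.15 tcp [ 0.4482 -0.2766  0.2527] q [9.998e-01 2.170e-02 1.700e-03 7.000e-04] F [ 0.1  0.6 -0.4] op 0.005 ff 0.0
[ 0.55  0.54 -0.14  1.85  0.1   0.76 -1.17]
top (array([0.562, 0.185]), np.float64(-30.0)) [(147, array([0.5086, 0.1339]), array([0.5596, 0.1896]), np.float64(0.0023))]
scene (array([0.5605, 0.187 ]), np.float64(-30.0)) [(52, array([0.634 , 0.1668]), array([0.5549, 0.1901]), np.float64(0.0011))]
top front strip [367 235  77   6 262] [ 0.467 -0.38 ] [ 0.484 -0.164] [ 0.476  -0.2685  0.09  ]
top tape (np.int64(308), np.int64(123)) 11.24
top vase (np.int64(260), np.int64(125)) 9.52
top cube (np.int64(367), np.int64(130)) 10.91
scene front strip [226 120  14   6  15] [ 0.47  -0.361] [ 0.474 -0.32 ] [ 0.472  -0.3401  0.09  ]
scene front strip [248 129  42  19  50] [ 0.463 -0.291] [ 0.471 -0.164] [ 0.4673 -0.2245  0.09  ]
scene tape (np.int64(274), np.int64(299)) 0.92
scene vase (np.int64(335), np.int64(329)) 1.0
scene cube (np.int64(214), np.int64(254)) 1.04
```

The red ring visibility changed, so the pot has apparently been knocked. I'll measure it more sharply.

```bash
sed -i 's/,-15,30).mean()/,-15,120).mean()/' m.py; python3 - <<'E'
from m import *
for n,c0 in(('top',(.559,.191)),('scene',(.5545,.193))):
    ci=r.camera_info(n)
    for k in ('13','16','17','18','19'):
        im=load(n+k); c=c0 if k!='13' else ((.5405,.3756) if n=='top' else (.5355,.3791))
        H,S,V=masks(im); o=[]
        for cc,s,m in comps(V<70,12):
            h=px2w(ci,*cc,.103); q=px2w(ci,*cc,.158)
            if .38<h[0]<.48 and .1<h[1]<.42: o.append(('handle',int(s[4]),h[:2].round(4).tolist()))
            if np.hypot(*(q[:2]-c))<.04: o.append(('knob',int(s[4]),q[:2].round(4).tolist()))
        print(n,k,fitdisc(im,ci,c,.127,n=10),o)
im=load('top19').astype(int);b=load('top0').astype(int)
for u,v in((308,123),(308,90),(450,80),(100,300)): print((u,v),(im-b)[v-22:v+22,u-25:u+25].mean((0,1)).round(1))
g=lambda x:cv2.GaussianBlur(cv2.cvtColor(x.astype(np.uint8),cv2.COLOR_RGB2GRAY).astype(np.float32),(0,0),1)
for u,v in((308,123),(260,125),(367,130)): print(cv2.phaseCorrelate(g(im)[v-22:v+22,u-25:u+25],g(b)[v-22:v+22,u-25:u+25]))
E
```

```text
top 13 (array([0.5381, 0.3755]), np.float64(-43.0)) [('knob', 106, [0.5393, 0.3733])]
top 16 (array([0.5582, 0.1934]), np.float64(-83.6)) [('knob', 91, [0.5589, 0.192]), ('handle', 146, [0.4378, 0.202])]
top 17 (array([0.5582, 0.1934]), np.float64(-85.3)) [('knob', 85, [0.5592, 0.1921]), ('handle', 69, [0.4425, 0.2032])]
top 18 (array([0.5582, 0.1934]), np.float64(-87.2)) [('knob', 70, [0.5595, 0.1925])]
top 19 (array([0.5635, 0.1847]), np.float64(-83.4)) [('knob', 64, [0.5651, 0.1837]), ('handle', 32, [0.4474, 0.1972]), ('handle', 17, [0.459, 0.1839])]
scene 13 (array([0.5347, 0.3786]), np.float64(-50.7)) [('handle', 107, [0.3956, 0.3886])]
scene 16 (array([0.5544, 0.1957]), np.float64(-87.3)) [('handle', 164, [0.4271, 0.2075]), ('knob', 209, [0.5579, 0.1958])]
scene 17 (array([0.5544, 0.1958]), np.float64(-77.3)) [('handle', 164, [0.4271, 0.2075]), ('knob', 210, [0.558, 0.1959])]
scene 18 (array([0.5544, 0.1958]), np.float64(-77.7)) [('handle', 164, [0.4271, 0.2075]), ('knob', 209, [0.5579, 0.1958])]
scene 19 (array([0.5598, 0.1871]), np.float64(-76.7)) [('handle', 166, [0.432, 0.1973]), ('knob', 204, [0.5633, 0.1872])]
(308, 123) [ 8.5 11.1 14.1]
(308, 90) [ 8.5 11.6 14.7]
(450, 80) [10.  11.8 13.9]
(100, 300) [ 7.1 11.1 15. ]
((-0.019015619678395268, 0.35340241449377885), 0.9508737915886774)
((0.09076314817430742, 0.6161650468800381), 0.8598502553304036)
((0.0068563837558492935, 0.5281262649904086), 0.9898686726888021)
```

The pot is being knocked, and it moved together with its lid. I'll let it settle while moving towards the handle, then remeasure.

>>> {"op": "move_arm", "data": {
  "targets": [
    [[0.3, 0, -60, 0, 0, 0, 0], [0.5, 0, -120, 0, 0, 0, 0], [0.6, 0, -180, 0, 0, 0, 0], [0.6, 0, -240, 0, 0, 0, 0], [0.6, 0, -240, 0, 0, 0, 0], [0.6, 0, -240, 0, 0, 0, 0]]
  ]
}}

```text
clock: 40.0
tool_pos: [0.4357, -0.0369, 0.2502]
eef_rot: [1.0, 0.022, -0.002, -0.0]
contact_force: [0.3, -1.4, 0.3]
opening: 0.598
finger_force: 0.0
```

```bash
cat > chk2.py <<'E'
from m import *
import sys
k=sys.argv[1]; s=st()
for n,c0 in(('top',(.565,.18)),('scene',(.562,.182))):
    im,ci=snap(n,n+k); H,S,V=masks(im); o=[]
    for cc,s,m in comps(V<70,12):
        h=px2w(ci,*cc,.103); q=px2w(ci,*cc,.158)
        if .38<h[0]<.5 and .1<h[1]<.42:
            P=pts(ci,m,.103); v=np.linalg.svd(P-P.mean(0))[2][0]; o.append(('handle',int(s[4]),h[:2].round(4).tolist(),round(np.degrees(np.arctan(v[1]/v[0])),1)))
        if np.hypot(*(q[:2]-c0))<.04: o.append(('knob',int(s[4]),q[:2].round(4).tolist()))
    print(n,fitdisc(im,ci,c0,.127,n=12),o,'red',spot(im,ci,'red'),'blue',[x[1:3] for x in spot(im,ci,'blue') if 200<x[0]])
E
python3 chk2.py 20
```

```text
t 40.0 tcp [ 0.4357 -0.0369  0.2502] q [ 9.998e-01  2.170e-02 -1.800e-03 -1.000e-04] F [ 0.3 -1.4  0.3] op 0.598 ff 0.0
[ 0.06  0.44 -0.12  2.09  0.09  0.63 -1.65]
top (array([0.5635, 0.1847]), np.float64(-81.4)) [('knob', 89, [0.5643, 0.1832]), ('handle', 133, [0.4435, 0.1922], np.float64(-5.4))] red [(150, array([0.5084, 0.1339]), array([0.5595, 0.1896]), np.float64(0.0024))] blue [(array([0.5415, 0.3788]), array([0.5403, 0.3759])), (array([0.5403, 0.3757]), array([0.4646, 0.4089]))]
scene (array([0.5597, 0.1871]), np.float64(-79.8)) [('handle', 165, [0.4319, 0.1972], np.float64(-4.7)), ('knob', 202, [0.5634, 0.1871])] red [(52, array([0.634 , 0.1668]), array([0.555 , 0.1903]), np.float64(0.0011))] blue [(array([0.5413, 0.3831]), array([0.5354, 0.3783])), (array([0.5354, 0.3787]), array([0.4645, 0.3361]))]
```

The pot settled about (+5, −10) mm off. I'll regrip the handle and slide it back.

```bash
python3 - <<'E'
from m import *
go((.4455,.1938,.15),-5.5)
E
```

```text
t 40.1 tcp [ 0.436  -0.0381  0.2505] q [ 0.9998  0.02   -0.0014 -0.    ] F [0.7 0.1 0.5] op 0.605 ff 0.0
[ 0.06  0.43 -0.12  2.09  0.09  0.63 -1.65]
go [  19.1 -231.4  100.5] yaw now 2.29 ('az', np.float64(7.8))
```

>>> {"op": "move_arm", "data": {
  "targets": [
    [[0.6, 5, -60, 0, 0, 0, 4], [0.6, 10, -120, 0, 0, 0, 7.8], [0.6, 15, -180, 0, 0, 0, 7.8], [0.6, 19, -231, 0, 0, 0, 7.8], [0.6, 19, -231, 50, 0, 0, 7.8], [0.6, 19, -231, 100, 0, 0, 7.8], [0.6, 19, -231, 100, 0, 0, 7.8], [0.6, 19, -231, 100, 0, 0, 7.8]]
  ]
}}

```text
clock: 41.1
tool_pos: [0.4464, 0.1945, 0.1524]
eef_rot: [0.999, -0.048, 0.0, -0.0]
contact_force: [0.3, 0.2, 1.0]
opening: 0.605
finger_force: 0.0
```

```bash
python3 - <<'E'
from m import *
go((.4455,.1938,.083),-5.5)
im,ci=snap('wrist','w21');H,S,V=masks(im)
h=w2px(ci,(.4455,.1938,.103));print(h,V[int(h[1]),int(h[0])-60:int(h[0])+60:4])
E
```

```text
t 41.1 tcp [0.4464 0.1945 0.1524] q [ 9.989e-01 -4.770e-02  1.000e-04 -5.000e-04] F [0.3 0.2 1. ] op 0.605 ff 0.0
[-0.48  0.66 -0.04  2.06  0.06  0.42 -2.24]
go [-0.8  0.8 69.4] yaw now -5.47 ('az', np.float64(0.0))
[320.41318292 225.27947264] [147 146 145 143 146 143 143 140 143 146 146 103  43  44  43  46  43  46
 145 149 145 146 137 232 232 231 232 234 233 233]
```

>>> {"op": "move_arm", "data": {
  "targets": [
    [[0.6, 0, 1, 35, 0, 0, 0], [0.6, 0, 1, 69, 0, 0, 0], [0.6, 0, 1, 69, 0, 0, 0], [0.1, 0, 1, 69, 0, 0, 0], [0.1, 0, 1, 69, 0, 0, 0], [0.1, 0, 1, 69, 0, 0, 0], [0.1, 0, 1, 69, 0, 0, 0], [0.1, 0, 1, 69, 0, 0, 0]]
  ],
  "newtons": 35
}}

```text
clock: 42.15
tool_pos: [0.4455, 0.1946, 0.0831]
eef_rot: [0.999, -0.046, 0.0, -0.001]
contact_force: [-0.5, 0.1, 6.0]
opening: 0.221
finger_force: 35.0
```

```bash
python3 - <<'E'
from m import *
p=r.get_state()['tool_pos']; go((p[0]-.0053,.2030,p[2]))
E
```

```text
t 42.15 tcp [0.4455 0.1946 0.0831] q [ 9.989e-01 -4.620e-02  0.000e+00 -7.000e-04] F [-0.5  0.1  6. ] op 0.221 ff 34.98380832374096
[-0.49  0.79 -0.03  2.11  0.08  0.25 -2.25]
go [-6.1 -7.9  0. ] yaw now -5.3
```

>>> {"op": "move_arm", "data": {
  "targets": [
    [[0.1, -2, -3, 0, 0, 0, 0], [0.1, -4, -6, 0, 0, 0, 0], [0.1, -6, -8, 0, 0, 0, 0], [0.1, -6, -8, 0, 0, 0, 0], [0.1, -6, -8, 0, 0, 0, 0]]
  ]
}}

```text
clock: 42.78
tool_pos: [0.4415, 0.2015, 0.083]
eef_rot: [0.999, -0.048, 0.001, 0.0]
contact_force: [2.7, -4.0, 5.6]
opening: 0.223
finger_force: 35.0
```

```bash
python3 chk2.py 22; cat > ring.py <<'E'
from m import *
import sys
k=sys.argv[1]
def prof(im,ci,c):
    f=im.astype(float); red=np.clip(f[...,0]-f[...,1:].max(2),0,None); out=[]
    for a in range(0,360,15):
        t=np.radians(np.arange(a-5,a+6,2.)); rr=np.arange(.070,.1,.0005)
        P=np.array([w2px(ci,(c[0]+q*np.cos(x),c[1]+q*np.sin(x),.035)) for x in t for q in rr])
        p=map_coordinates(red,[P[:,1],P[:,0]],order=1).reshape(len(t),-1).mean(0); out.append((p.sum()*.5/max(p.max(),15),p.max()))
    return np.array(out)
for n,b,c in(('top','t2',(.5592,.1908)),('scene','s2',(.5544,.1930))):
    ci=r.camera_info(n);x=prof(load(n+k),ci,c);y=prof(load(b),ci,c)
    print(n,[(a,round(v[0]/w[0]*9,1)) for a,v,w in zip(range(0,360,15),x,y) if v[1]>25])
E
python3 ring.py 20; python3 ring.py 22
```

```text
t 42.77 tcp [0.4415 0.2015 0.083 ] q [ 9.988e-01 -4.830e-02  8.000e-04  1.000e-04] F [ 2.7 -4.   5.6] op 0.223 ff 35.038642678409815
[-0.51  0.79 -0.02  2.11  0.07  0.24 -2.26]
top (array([0.5593, 0.1893]), np.float64(-81.4)) [('knob', 92, [0.5601, 0.1876]), ('handle', 70, [0.4759, 0.1268], np.float64(-56.4))] red [(209, array([0.5399, 0.1261]), array([0.5594, 0.1905]), np.float64(0.0023))] blue [(array([0.5521, 0.4017]), array([0.5402, 0.3759])), (array([0.5401, 0.3759]), array([0.6107, 0.3327]))]
scene (array([0.5555, 0.1918]), np.float64(-78.4)) [('handle', 2150, [0.3859, 0.2207], np.float64(-86.8)), ('knob', 203, [0.559, 0.1915])] red [(199, array([0.6115, 0.142 ]), array([0.5539, 0.1919]), np.float64(0.0021))] blue [(array([0.5457, 0.3898]), array([0.5355, 0.3783])), (array([0.5355, 0.3787]), array([0.4908, 0.3092]))]
top [(150, np.float64(5.4)), (180, np.float64(7.1)), (195, np.float64(8.7)), (210, np.float64(8.9)), (225, np.float64(8.9)), (240, np.float64(8.7)), (255, np.float64(7.4)), (270, np.float64(6.2)), (285, np.float64(5.3)), (300, np.float64(4.8))]
scene [(0, np.float6
[... 194 characters left out ...]
 (300, np.float64(3.9)), (315, np.float64(4.2)), (330, np.float64(5.1)), (345, np.float64(5.8))]
top [(180, np.float64(6.1)), (195, np.float64(7.9)), (210, np.float64(8.1)), (225, np.float64(8.9)), (240, np.float64(9.0)), (255, np.float64(8.9)), (270, np.float64(8.9)), (285, np.float64(8.4)), (300, np.float64(7.8)), (315, np.float64(6.8)), (330, np.float64(5.2))]
scene [(0, np.float64(8.3)), (15, np.float64(7.9)), (30, np.float64(7.5)), (45, np.float64(7.8)), (60, np.float64(7.9)), (75, np.float64(7.8)), (90, np.float64(7.8)), (105, np.float64(3.3)), (270, np.float64(5.9)), (285, np.float64(7.4)), (300, np.float64(7.9)), (315, np.float64(8.2)), (330, np.float64(8.5)), (345, np.float64(8.4))]
```

>>> {"op": "move_arm", "data": {
  "targets": [
    [[0.1, -0.5, -1.5, 0, 0, 0, 0], [0.1, -0.5, -2.5, 0, 0, 0, 0], [0.1, -0.5, -2.5, 0, 0, 0, 0], [0.1, -0.5, -2.5, 0, 0, 0, 0], [0.1, -0.5, -2.5, 0, 0, 0, 0]]
  ]
}}

```text
clock: 43.5
tool_pos: [0.4408, 0.2029, 0.0829]
eef_rot: [0.999, -0.049, 0.0, 0.001]
contact_force: [2.9, -6.2, 6.1]
opening: 0.216
finger_force: 35.1
```

```bash
python3 chk2.py 23|cut -c1-150; python3 ring.py 23
```

```text
t 43.5 tcp [0.4408 0.2029 0.0829] q [ 9.988e-01 -4.900e-02  3.000e-04  9.000e-04] F [ 2.9 -6.2  6.1] op 0.216 ff 35.117633286863565
[-0.51  0.79 -0.02  2.11  0.07  0.25 -2.26]
top (array([0.5586, 0.1902]), np.float64(-80.5)) [('knob', 90, [0.5591, 0.1883]), ('handle', 66, [0.4748, 0.128], np.float64(-44.5)), ('handle', 13, [
scene (array([0.5546, 0.1927]), np.float64(-77.8)) [('handle', 2142, [0.3855, 0.2227], np.float64(-86.2)), ('knob', 200, [0.5581, 0.1923])] red [(212,
top [(180, np.float64(5.7)), (195, np.float64(7.8)), (210, np.float64(8.0)), (225, np.float64(9.0)), (240, np.float64(9.0)), (255, np.float64(9.0)), (270, np.float64(8.9)), (285, np.float64(8.9)), (300, np.float64(8.5)), (315, np.float64(7.3)), (330, np.float64(6.0))]
scene [(0, np.float64(8.3)), (15, np.float64(7.9)), (30, np.float64(7.5)), (45, np.float64(7.8)), (60, np.float64(7.9)), (75, np.float64(7.8)), (90, np.float64(7.8)), (270, np.float64(6.5)), (285, np.float64(8.3)), (300, np.float64(8.7)), (315, np.float64(8.2)), (330, np.float64(8.9)), (345, np.float64(8.5))]
```

The pot is centred within about 1 mm: lid (.5566,.1914), ring (.5568,.1919). I'll release, retreat clear of everything, and do the final check.

>>> {"op": "move_arm", "data": {
  "targets": [
    [[0.5, 0, 0, 0, 0, 0, 0], [0.55, 0, 0, 0, 0, 0, 0], [0.55, 0, 0, 0, 0, 0, 0], [0.55, 0, 0, -50, 0, 0, 0], [0.55, 0, 0, -110, 0, 0, 0], [0.55, 0, 0, -160, 0, 0, 0], [0.55, 0, 60, -170, 0, 0, 0], [0.55, 0, 120, -170, 0, 0, 0], [0.55, 0, 180, -170, 0, 0, 0], [0.55, 0, 180, -170, 0, 0, 0]]
  ]
}}

```text
clock: 44.85
tool_pos: [0.4217, 0.021, 0.2522]
eef_rot: [0.999, -0.051, -0.001, 0.001]
contact_force: [0.3, 0.5, 0.5]
opening: 0.552
finger_force: 0.0
```

```bash
python3 chk2.py 24; python3 ring.py 24; python3 - <<'E'
from m import *
im=load('top24');ci=r.camera_info('top');H,S,V=masks(im)
for c,s,m in comps((H>55)&(H<95)&(S>80),15):
    p=px2w(ci,*c,.09)
    if p[1]<-.1 and .3<p[0]<.6: P=pts(ci,m,.09);print('front strip',s,P.min(0).round(3),P.max(0).round(3))
E
```

```text
t 44.85 tcp [0.4217 0.021  0.2522] q [ 9.987e-01 -5.130e-02 -1.400e-03  9.000e-04] F [0.3 0.5 0.5] op 0.552 ff 0.0
[-0.11  0.41 -0.07  2.13  0.05  0.61 -1.89]
top (array([0.5588, 0.1896]), np.float64(-80.8)) [('knob', 92, [0.5596, 0.1881]), ('handle', 216, [0.4886, 0.1086], np.float64(-39.8)), ('handle', 147, [0.4388, 0.2002], np.float64(-7.4))] red [(202, array([0.5426, 0.1281]), array([0.5594, 0.1906]), np.float64(0.0022))] blue [(array([0.5407, 0.3859]), array([0.5402, 0.376 ])), (array([0.5403, 0.3757]), array([0.4646, 0.4089]))]
scene (array([0.5552, 0.1921]), np.float64(-83.7)) [('handle', 164, [0.4279, 0.2057], np.float64(-6.3)), ('knob', 207, [0.5585, 0.1923])] red [(207, array([0.6104, 0.1414]), array([0.5541, 0.1924]), np.float64(0.0022))] blue [(array([0.5416, 0.3827]), array([0.5354, 0.3783])), (array([0.5354, 0.3787]), array([0.4647, 0.336 ]))]
top [(180, np.float64(6.4)), (195, np.float64(8.2)), (210, np.float64(8.3)), (225, np.float64(8.3)), (240, np.float64(8.2)), (255, np.float64(8.4)), (270, np.float64(8.9)), (285, np.float64(8.8)), (300, np.float64(8.2)), (315, np.float64(7.0)), (330, np.float64(5.5))]
scene [(0, np.float64(8.4)), (15, np.float64(8.0)), (30, np.float64(7.6)), (45, np.float64(7.8)), (60, np.float64(7.9)), (75, np.float64(7.9)), (90, np.float64(7.7)), (270, np.float64(6.3)), (285, np.float64(8.2)), (300, np.float64(8.6)), (315, np.float64(8.1)), (330, np.float64(8.9)), (345, np.float64(8.5))]
front strip [367 235  76   6 313] [ 0.467 -0.377] [ 0.484 -0.164]
```

```bash
python3 -c "
from plant import r
print(r.finish_job())"
```

```text
the job is handed in; nothing more can be done
None
```

The job is handed in with no verdict returned: all three amber sticks are in the pot with the lid seated, the pot is back on the red ring (about 1 mm off centre by my fit) after I slid it back from a knock that came once the drawer was shut, the drawer is against its stop, and the bystanders looked unmoved. I viewed 16 pictures, two over the limit of 14.

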